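# File the soap tins in the sloped bathroom tray and fit its keeper bar

## Task

Put each soap tin lid up and lengthwise into the sloped tray, in the lane of its own lid colour, and slide it down under the cross rail until it rests against the back stop at the low end. Then lower the keeper bar, grip rib up, over the two pins at the tray's high end until it sits flush on both shoulders, and let go. Leave the tumbler, pot, comb and hair clip where they are.

Things in the scene. Friction and masses are not known exactly. Their poses are not given: they have to be found in the camera images.
- tray: White sloped tray, fixed, 190 mm long (x), 184 mm wide over its shoulders (y). Origin: centre of underside, on the sill; z up, x level towards the low end (back stops). At the high end, outside the lanes, two shoulder blocks 40 x 26 mm, flat tops 76 mm above the sill, centred at x -75, y -79 and +79 mm, each with an upright steel pin in its centre, 8 mm diameter, 20 mm tall, top 7 mm tapered.
- ramp: The tray's floor, sloping 15 degrees. Origin: on the floor surface at the foot of the back stops, midway between the lanes (tray frame x 90, y 0, z 12 mm). x points down the slope, y as the tray's y, z square to the floor. Floor from x -190 to the stop faces at x 0. Lanes 48 mm wide between kerbs 8 mm high (middle kerb 24 mm wide, outer 6 mm); coloured floor stripes and stops (32 mm high).
- home_blue (a point): Where the blue tin's origin lies when home: on the floor of the blue lane (ramp frame x -35, y -36, z 0 mm). Tins do not slide by themselves: they stay where put in the lane and must be pushed down (about 1 N).
- home_orange (a point): Where the orange tin's origin lies when home: on the floor of the orange lane (ramp frame x -35, y +36, z 0 mm).
- rail (a point): Middle of the steel cross rail, 8 mm thick, over both lanes (ramp frame x -35, y 0, z 46 mm), underside 42 mm above the floor. Tins pass beneath it; they cannot be put in from above there. A home tin's upper end stands 31 mm out from under the rail.
- tin_blue: Aluminium soap tin with blue lid, 70 (x) x 40 (y) x 32 mm (z), about 120 g, closed and rigid. Origin: centre of underside, z up through the lid; the two ends are alike. Starts lid up on the sill.
- tin_orange: Aluminium soap tin with orange lid, otherwise the same as the blue one: 70 (x) x 40 (y) x 32 mm (z), origin at centre of underside.
- keeper: Keeper bar: dark steel plate 28 (x) x 186 (y) x 10 mm (z), about 200 g, with two through holes 11 mm wide at y = -79 and +79 mm. On top in the middle a black grip rib, 14 mm thick (x), 60 mm long (y), from z = 10 to z = 36 mm. Origin: centre of the plate's underside, z up. Either way round fits. Starts rib up on the sill.
- seat (a point): Point on the tray midway between the feet of the two pins, level with the shoulder tops (76 mm above the sill): the keeper's origin lies here when it is seated, its y along the tray's y.
- tumbler: Bystander: green glass tumbler, 72 mm diameter, 100 mm tall. Origin: centre of underside.
- pot: Bystander: round white ceramic pot with a wooden twist lid, 82 mm diameter, 62 mm tall. Origin: centre of underside.
- comb: Bystander: black comb lying flat, 30 (x) x 170 (y) x 4 mm. Origin: centre of underside.
- clip: Bystander: aluminium hair clip lying flat, 60 (x) x 14 (y) x 11 mm. Origin: centre of underside.
Not all that is in view belongs to the job. Leave any red or yellow look-alike of the tin_blue alone.

How it is judged:
By the outcome, as a careful person would: the job done as asked, in the order asked, and still so for the second after the job is handed in, with the robot touching nothing.
It also fails if it takes over 72 s, if anything falls off the work surface, if the arm or the gripper's body presses on something with over 40 N, if the wrist force passes 120 N, or if a joint passes its speed limit or range.

## Robot

A 7-joint arm with a two-finger parallel gripper is mounted at the origin on the work surface. World frame = base frame: x ahead of the robot, y to its left, z up, the work surface at z = 0. Lengths are in m, angles in rad, forces in N, time in s.
With the tool pointing down it reaches from about 0.425 to 0.925 m from the base axis. Payload 6.8 kg.
Tool frame: the origin (TCP) lies on the centre line of the jaws, within the pads' length; the fingertips stand 17 mm ahead of it and the grasp point (between the pads) lies 2 mm behind it; y points along the fingers, x is the direction in which the jaws open and shut, and the axes are right-handed (so a half turn about y gives the same grasp; the last joint's range is limited). The gripper opens to 88 mm and grips with 3 to 60 N. Pads are 20 mm wide; open, the fingers measure 115 mm over their backs; the gripper's body (75 mm by 178 mm) begins 61 mm behind the grasp point.
Start: joints at [1.196, 0.477, 0.022, 1.555, -0.011, 1.109, -0.083], TCP at [0.178, -0.651, 0.215] pointing down, gripper open.
Joint ranges: [-2.96, 2.96], [-0.34, 2.1], [-1.41, 1.46], [0.24, 2.44], [-1.37, 4.51], [0.17, 1.92], [-2.96, 2.96]. Speed limits (rad/s): [2.39, 2.39, 3.14, 3.14, 3.14, 3.14, 3.14].

## Interface

Orientations are given as a 3x3 rotation matrix whose columns are the frame's x, y, z axes.
In Python, from plant import get_state, imaging, robot, spotter gives the robot as it stands. The module is installed in compiled form; this text tells all that it offers.
- The arm moves only by the tool arm_command, never from a script. Its argument "targets" is a list of rows, each an object with "grip": the opening, from -1 (shut) to 1 (fully open); "translation": the shift along the tool's x, y, z in units of 30 mm (1.0 is 30 mm), a list of three; "turn": the turn, a rotation vector about the tool's x, y, z in units of 6 degrees (1.0 is 6 degrees), a list of three. In form: [{"grip": grip, "translation": [dx, dy, dz], "turn": [wx, wy, wz]}, ...]. A call has 1 to 5 rows; each row shifts and turns the pose as measured when the row begins, along the tool's axes as they then stand; what a row does not reach is not made up. A row lasts 1/12 s, in which the tool goes at most 41.7 mm and 7.16 degrees, less where a joint would pass 70% of its speed; a pose out of reach is approached as far as the arm can. A call is refused whole if a number of a shift passes 1 or a number of a turn 1, either way. A call with a gripper value outside its range is refused whole. The fingers move at their own pace and stop on an object; the grip force is fixed at half the most. Time passes only in rows, so rows that do not move let the fingers close. It gives the time, the measured TCP pose, the force and the opening at its end, in the units of the state.
- get_state(): the state, without advancing time (a new reading comes with each control period).
- imaging.get_image(name): name is "side" or "top" or "wrist"; returns the picture (400x640x3 uint8, red, green, blue); there is no depth.
- imaging.camera_params(name): a dict with "mtx" (3x3 intrinsics, pixels), "world_from_camera" (4x4, takes a point from camera to world coordinates); the wrist camera has in their place "mount" (4x4, takes a point from camera to tool coordinates, whose origin is the TCP and whose axes are the tool frame's). Camera axes: x right, y up, looking along -z (the intrinsics and any distortion apply to the point x, -y, -z); pixel columns grow to the right and rows downward; lengths in m; the calibration is good to about 2 mm. A picture is of the moment at which its call begins: read the wrist's pose just before it. camera_params takes no time and is no camera call.
- robot.close_job(): hands the job in, once; it reports no verdict.
Trained networks look in the newest picture that a camera, given by its name, has taken for a name from the list of things; names that differ only in an ending like _2 or _b are one class to them, and where a whole thing is asked for, a point or a joint stands for the part that bears it (a point fixed in the world has none). Each returns a list of dicts, best first, with "conf" (0 to 1); they miss things now and then, are a little off and sometimes report something else, mostly with a low value. They report only what shows in the picture. A call takes as long as a camera call. They do not tell look-alikes from the thing itself.
- spotter.trace(camera, name): "pixels" (400x640 bool, what is visible of it) and "position" ([row, column] in pixels, amid what is visible of it).
The state is a dict: "t": time; "joint_positions": joint angles; "qd": joint speeds; "joint_torque": joint torques, N m; "position": TCP position; "tcp_rot": TCP orientation; "wrist_force": force on the tool from outside, world axes, zero at the start; "wrist_torque": the same for the moment, N m; "width": opening from 0.0 (shut) to 1.0 (fully open).
Only numpy, scipy, OpenCV 4.12 (cv2) and the standard library are available. Lean on these libraries where they do the work, as an engineer would, in place of code of your own. Each camera call takes 0.05 s, during which the arm holds its last target. There are 200 camera calls.

## Working session

There is one attempt and no reset: what is moved stays moved. The work goes in short steps, Python scripts to look and compute and a tool call to move; the robot and the scene stay as the last step left them, time stands still between calls to the robot, and variables do not carry over. Pictures are saved under pics/ and viewed, about 8 in all and at most 12, crops included, and the job is handed in when it is done.

Besides the shell and the picture viewer there is one more tool, called after ">>>" as name([rows], argument=value, ...), one row to a line, values as JSON. arm_command: Moves the arm, as the interface text tells. Its arguments: {"type":"object","properties":{"targets":{"type":"array"}},"required":["targets"]}

```bash
mkdir -p pics
cat > h.py <<'E'
import numpy as np, cv2
from plant import get_state, imaging, robot, spotter
def shot(cam,fn=None):
    im=imaging.get_image(cam)
    if fn: cv2.imwrite('pics/'+fn,im[:,:,::-1])
    return im
def cam(name,st=None):
    p=imaging.camera_params(name); K=np.array(p['mtx'])
    if name=='wrist':
        T=np.eye(4);T[:3,:3]=np.array(st['tcp_rot']);T[:3,3]=st['position'];T=T@np.array(p['mount'])
    else: T=np.array(p['world_from_camera'])
    return K,T,p
def ray(name,rc,z,st=None):
    K,T,p=cam(name,st); r,c=rc
    d=np.linalg.inv(K)@np.array([c,r,1.0]); d=T[:3,:3]@np.array([d[0],-d[1],-d[2]])
    o=T[:3,3]; return o+d*(z-o[2])/d[2]
def proj(name,P,st=None):
    K,T,p=cam(name,st); q=np.linalg.inv(T)@np.append(P,1); u=K@np.array([q[0],-q[1],-q[2]]); return u[1]/u[2],u[0]/u[2]
E
python3 - <<'E'
from h import *
s=get_state();print(s['t'],s['position'],s['tcp_rot'],s['width'])
for c in('top','side'):
    im=shot(c,c+'.png'); print({k:np.round(v,4).tolist() for k,v in imaging.camera_params(c).items()})
    for n in('tray','tin_blue','tin_orange','keeper'):
        for d in spotter.trace(c,n)[:3]:
            print(c,n,round(d['conf'],2),np.round(d['position']),int(np.sum(d['pixels'])))
print(imaging.camera_params('wrist'))
E
```

```text
0.0 [ 0.17778073 -0.65051976  0.21437409] [[ 2.63664818e-01 -5.98435111e-04  9.64614175e-01]
 [-9.64612656e-01  1.71614001e-03  2.63665468e-01]
 [-1.81319966e-03 -9.99998348e-01 -1.24772338e-04]] 1.0035507713905034
{'mtx': [[451.8909, 0.0, 309.0518], [0.0, 451.8909, 206.2855], [0.0, 0.0, 1.0]], 'world_from_camera': [[0.0222, 0.9941, -0.106, 0.4765], [-0.9997, 0.0214, -0.0084, -0.0554], [-0.0061, 0.1062, 0.9943, 1.1375], [0.0, 0.0, 0.0, 1.0]]}
top tray 0.73 [225. 274.] 4964
top tin_blue 0.91 [315. 428.] 576
top tin_blue 0.87 [277. 376.] 528
top tin_blue 0.85 [258. 469.] 566
top tin_orange 0.94 [213. 410.] 469
top keeper 0.92 [256. 150.] 902
{'mtx': [[472.4071, 0.0, 322.2549], [0.0, 472.4071, 197.877], [0.0, 0.0, 1.0]], 'world_from_camera': [[-0.9377, 0.193, -0.2889, 0.253], [-0.3474, -0.5348, 0.7703, 0.8274], [-0.0058, 0.8226, 0.5685, 0.689], [0.0, 0.0, 0.0, 1.0]]}
side tray 0.91 [231. 328.] 5213
side tin_blue 0.93 [189. 400.] 457
side tin_blue 0.73 [164. 444.] 402
side tin_blue 0.69 [140. 400.] 310
side tin_orange 0.69 [162. 354.] 393
side keeper 0.63 [352. 305.] 1841
{'mtx': array([[300.31102689,   0.        , 325.53000102],
       [  0.        , 300.31102689, 198.35228185],
       [  0.        ,   0.        ,   1.        ]]), 'mount': array([[ 9.99999910e-01, -1.65126379e-04,  3.90138394e-04,
        -9.96725347e-04],
       [ 4.21857417e-04,  3.03633065e-01, -9.52788950e-01,
        -1.68574870e-01],
       [ 3.88716727e-05,  9.52789029e-01,  3.03633107e-01,
         8.22442912e-02],
       [ 0.00000000e+00,  0.00000000e+00,  0.00000000e+00,
         1.00000000e+00]])}
```

```bash
python3 -c "
import cv2,numpy as np
a=cv2.imread('pics/top.png');b=cv2.imread('pics/side.png')
cv2.imwrite('pics/tb.png',cv2.resize(np.vstack([a,b]),None,fx=.75,fy=.75))"
```

```text
(no output)
```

View pics/top.png

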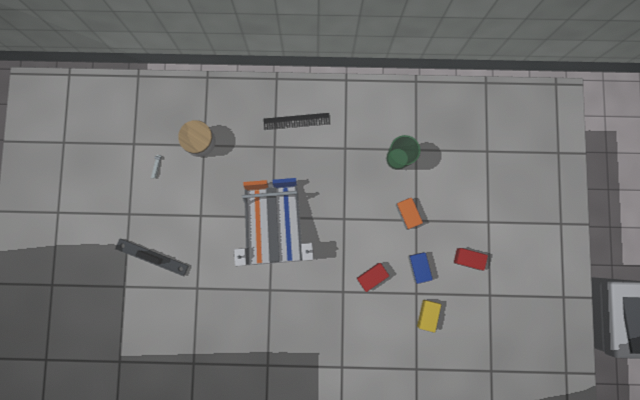

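View pics/side.png

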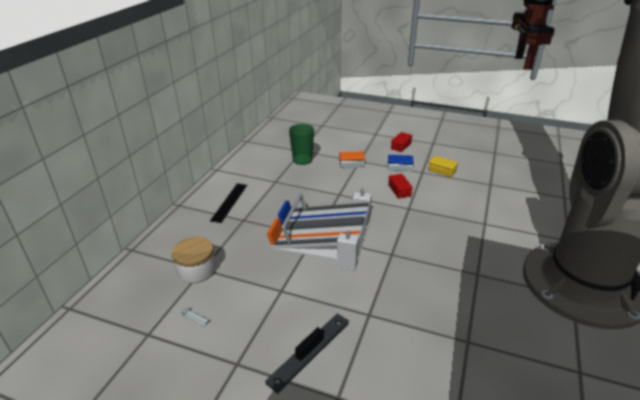

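The top view shows these candidates (row, col): blue tin (267,421), orange tin (213,410), and look-alikes in red (277,373), red (258,471) and yellow (316,430). By the description I want the blue (267,421) and the orange (213,410). The tray is at about (225,274) with its low end facing up, and the keeper is at (256,152).

```bash
cat > m.py <<'E'
from h import *
from scipy.optimize import least_squares
im=cv2.imread('pics/top.png'); hsv=cv2.cvtColor(im,cv2.COLOR_BGR2HSV)
def blob(lo,hi,box):
    m=cv2.inRange(hsv,lo,hi); M=np.zeros_like(m); r0,r1,c0,c1=box; M[r0:r1,c0:c1]=m[r0:r1,c0:c1]
    return np.argwhere(M)
def rect(pts,z,n):
    P=np.array([ray('top',p,z)[:2] for p in pts]).astype(np.float32)*1000
    (c,s,a)=cv2.minAreaRect(P); 
    if s[0]<s[1]: a+=90
    print(n,len(pts),np.round(c,1),np.round(s,1),'long axis deg',round(a%180,1))
rect(blob((105,100,60),(125,255,255),(245,292,400,445)),.032,'blue')
rect(blob((5,100,80),(20,255,255),(190,238,390,430)),.032,'orange')
k=[d for d in spotter.trace('top','keeper')]
E
python3 - <<'E'
from m import *
imaging.get_image('top')
d=spotter.trace('top','keeper')[0]; rect(np.argwhere(d['pixels']),.01,'keeper')
crop=cv2.resize(im[165:290,225:345],None,fx=5,fy=5,interpolation=cv2.INTER_CUBIC)
crop2=cv2.resize(im[190:340,350:490],None,fx=3,fy=3,interpolation=cv2.INTER_CUBIC)
cv2.imwrite('pics/c1.png',crop);cv2.imwrite('pics/c2.png',crop2)
for n,rc,z in(('pinL tip?',(257,239),.096),('pinR',(251,308),.096)): print(n,ray('top',rc,z))
E
```

```text
blue 460 [ 451.3 -319.5] [67.7 39. ] long axis deg 14.1
orange 467 [ 583.6 -292.6] [69.1 40.7] long axis deg 23.5
keeper 884 [461.6 343. ] [187.3  30. ] long axis deg 69.9
pinL tip? [0.46715267 0.11141446 0.096     ]
pinR [ 0.48434042 -0.04644225  0.096     ]
```

View pics/c1.png

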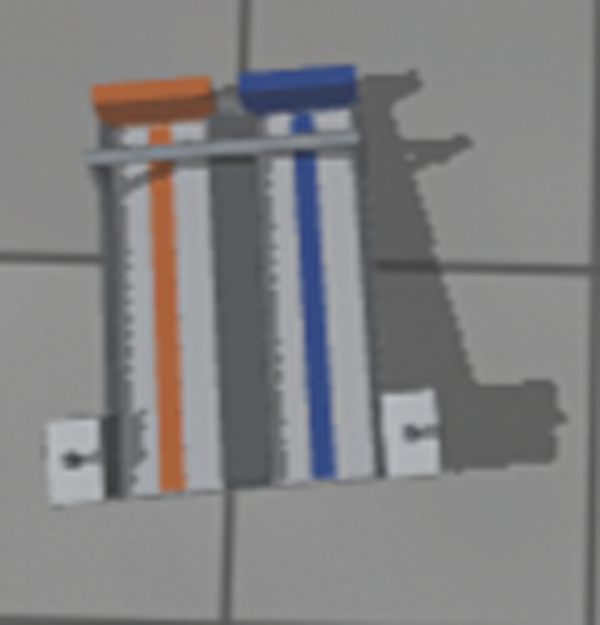

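View pics/c2.png

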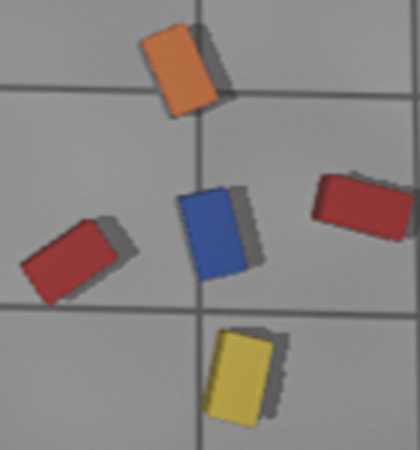

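```bash
cat > tray.py <<'E'
from h import *
from scipy.optimize import least_squares
c,s=np.cos(np.radians(15)),np.sin(np.radians(15))
def ramp(p): return np.array([.090+p[0]*c+p[2]*s, p[1], .012-p[0]*s+p[2]*c])
def tw(p,q): # tray->world
    return np.array([q[0]+np.cos(q[2])*p[0]-np.sin(q[2])*p[1], q[1]+np.sin(q[2])*p[0]+np.cos(q[2])*p[1], p[2]])
E
python3 - <<'E'
from tray import *
obs=[]
for y,cs in((.079,[(45,422),(100,415),(105,497),(48,505)]),(-.079,[(381,395),(433,390),(440,472),(388,478)])):
    for (dx,dy),k in zip([(.02,.013),(.02,-.013),(-.02,-.013),(-.02,.013)],cs): obs.append(((-.075+dx,y+dy,.076),k))
for p,k in (((-.19,.036,0),(172,490)),((-.19,-.036,0),(323,478)),((0,.036,0),(160,124)),((0,-.036,0),(302,112))): obs.append((ramp(p),k))
f=lambda q: np.concatenate([np.subtract(proj('top',tw(p,q)),(k[1]/5+165,k[0]/5+225)) for p,k in obs])
r=least_squares(f,[.55,.03,0.1],loss='soft_l1'); q=r.x; print(q,np.degrees(q[2])); print(np.round(r.fun.reshape(-1,2),2).tolist())
for n,p in (('homeB',ramp((-.035,-.036,0))),('homeO',ramp((-.035,.036,0))),('placeB',ramp((-.115,-.036,0))),('placeO',ramp((-.115,.036,0))),('seat',(-.075,0,.076))): print(n,np.round(tw(p,q),4), np.hypot(*tw(p,q)[:2]))
K=get_state(); print(K['t'])
E
```

```text
[0.54975069 0.04160141 0.09941591] 5.696112251189299
[[-0.65, -0.26], [-0.11, -0.19], [0.66, -0.12], [-0.08, 0.16], [-0.49, -0.18], [-0.35, 0.49], [0.4, 0.42], [0.06, -0.29], [0.3, -0.0], [0.34, 0.15], [-0.15, -0.12], [0.04, 0.0]]
homeB [0.6092 0.0114 0.0211] 0.6093447376751975
homeO [0.6021 0.083  0.0211] 0.6077868203725585
placeB [0.5323 0.0037 0.0418] 0.5323591591931816
placeO [0.5252 0.0753 0.0418] 0.5305752388332879
seat [0.4751 0.0342 0.076 ] 0.4763472618105583
0.65
```

Create go.py:
```python
import sys
from tray import *
from scipy.spatial.transform import Rotation as R
def goal(p,ang,tilt=0):
    a=np.radians(ang); x=np.array([np.cos(a),np.sin(a),0]);y=np.array([0,0,-1.]);z=np.cross(x,y)
    return np.array(p),np.c_[x,y,z]@R.from_euler('x',tilt,degrees=True).as_matrix()
def delta(p,ang,tilt=0):
    s=get_state(); Rt=np.array(s['tcp_rot']); P,G=goal(p,ang,tilt)
    d=Rt.T@(P-np.array(s['position'])); w=R.from_matrix(Rt.T@G).as_rotvec(degrees=True)
    print('t',round(s['t'],2),'pos',np.round(s['position'],4),'F',np.round(s['wrist_force'],1),'w',round(s['width'],3))
    print('UNITS shift',np.round(d/.03,2),'turn',np.round(w/6,2))
if __name__=='__main__':
    a=list(map(float,sys.argv[1:])); delta(a[:3],*a[3:])
```

```text
(no output)
```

>>> arm_command([
  {"grip": 1, "translation": [-0.75, 0.2, 1], "turn": [0, 0, 0]},
  {"grip": 1, "translation": [-0.75, 0.2, 1], "turn": [0, 0, 0]},
  {"grip": 1, "translation": [-0.75, 0.2, 1], "turn": [0, 0, 0]},
  {"grip": 1, "translation": [-0.75, 0.2, 1], "turn": [0, 0, 0]},
  {"grip": 1, "translation": [-0.75, 0.2, 1], "turn": [0, 0, 0]},
])

```text
t: 1.07
position: [0.2881, -0.5079, 0.185]
tcp_rot: [[0.246, -0.003, 0.969], [-0.969, -0.009, 0.246], [0.008, -1.0, -0.005]]
wrist_force: [0.2, -0.7, -0.1]
width: 1.003
```

>>> arm_command([
  {"grip": 1, "translation": [-0.75, 0.2, 1], "turn": [0, 0, 0]},
  {"grip": 1, "translation": [-0.75, 0.2, 1], "turn": [0, 0, 0]},
  {"grip": 1, "translation": [-0.75, 0.2, 1], "turn": [0, 0, 0]},
  {"grip": 1, "translation": [-0.75, 0.2, 1], "turn": [0, 0, 0]},
  {"grip": 1, "translation": [-0.75, 0.2, 1], "turn": [0, 0, 0]},
])

```text
t: 1.48
position: [0.4102, -0.3554, 0.1535]
tcp_rot: [[0.244, -0.0, 0.97], [-0.97, -0.012, 0.244], [0.011, -1.0, -0.003]]
wrist_force: [0.1, -0.2, -0.4]
width: 0.998
```

```bash
python3 go.py 0.434 -0.324 0.12 -75.9
```

```text
t 1.48 pos [ 0.4102 -0.3554  0.1535] F [ 0.1 -0.2 -0.4] w 0.998
UNITS shift [-0.83  1.1   1.03] turn [0.03 0.   0.11]
```

>>> arm_command([
  {"grip": 1, "translation": [-0.5, 0.3, 0.6], "turn": [0, 0, 0.1]},
  {"grip": 1, "translation": [-0.3, 0.3, 0.4], "turn": [0, 0, 0]},
  {"grip": 1, "translation": [0, 0, 0], "turn": [0, 0, 0]},
])

```text
t: 1.73
position: [0.4409, -0.314, 0.1347]
tcp_rot: [[0.258, 0.001, 0.966], [-0.966, 0.002, 0.258], [-0.001, -1.0, 0.001]]
wrist_force: [-0.4, -0.7, 0.7]
width: 1.0
```

```bash
cat > wl.py <<'E'
from go import *
def lid(lo,hi,z,fn):
    s=get_state(); im=shot('wrist',fn)
    m=cv2.inRange(cv2.cvtColor(im,cv2.COLOR_RGB2HSV),lo,hi)
    n,l,st,_=cv2.connectedComponentsWithStats(m); k=1+np.argmax(st[1:,4]); pts=np.argwhere(l==k)
    P=np.array([ray('wrist',p,z,s)[:2] for p in pts]).astype(np.float32)*1000
    c,sz,a=cv2.minAreaRect(P)
    if sz[0]<sz[1]: a+=90
    print(len(pts),st[k],np.round(c,1),np.round(sz,1),round(a%180,1))
B=((105,100,40),(125,255,255)); O=((5,110,60),(20,255,255))
E
python3 - <<'E'
from wl import *
lid(*B,.032,'w1.png')
delta([.434,-.324,.029],-75.9)
E
```

```text
2986 [ 314  150   43   73 2986] [ 449.3 -319.5] [69.8 39. ] 14.3
t 1.78 pos [ 0.4401 -0.3158  0.1354] F [ 0.9 -1.2 -0.4] w 1.005
UNITS shift [ 0.21  3.55 -0.27] turn [-0.01  0.12 -0.  ]
```

View pics/w1.png

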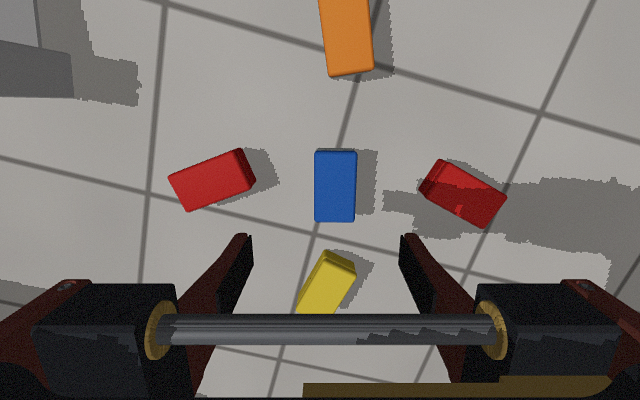

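The wrist view shows the blue tin between the jaws at (187,335). Red tins are to either side and yellow is behind, all clear of the fingers. Descending now.

>>> arm_command([
  {"grip": 1, "translation": [0.2, 0.8, -0.3], "turn": [0, 0.1, 0]},
  {"grip": 1, "translation": [0, 0.9, 0], "turn": [0, 0, 0]},
  {"grip": 1, "translation": [0, 0.9, 0], "turn": [0, 0, 0]},
  {"grip": 1, "translation": [0, 0.7, 0], "turn": [0, 0, 0]},
])

```text
t: 2.12
position: [0.4353, -0.3335, 0.0411]
tcp_rot: [[0.241, 0.012, 0.971], [-0.971, -0.011, 0.241], [0.014, -1.0, 0.009]]
wrist_force: [0.3, 0.0, -0.0]
width: 1.003
```

```bash
python3 go.py .4323 -.324 .029 -75.7
```

```text
t 2.12 pos [ 0.4353 -0.3335  0.0411] F [ 0.3  0.  -0. ] w 1.003
UNITS shift [-0.34  0.4  -0.02] turn [-0.09 -0.06  0.13]
```

>>> arm_command([
  {"grip": 1, "translation": [-0.34, 0.35, 0], "turn": [-0.1, 0, 0.1]},
  {"grip": 1, "translation": [0, 0.05, 0], "turn": [0, 0, 0]},
])

```text
t: 2.28
position: [0.4287, -0.3256, 0.0259]
tcp_rot: [[0.236, -0.007, 0.972], [-0.972, -0.002, 0.236], [0.0, -1.0, -0.007]]
wrist_force: [0.0, 0.1, -0.9]
width: 0.998
```

```bash
python3 go.py .4323 -.324 .029 -75.7
```

```text
t 2.28 pos [ 0.4287 -0.3256  0.0259] F [ 0.   0.1 -0.9] w 0.998
UNITS shift [-0.02 -0.1   0.13] turn [ 0.07 -0.11  0.  ]
```

>>> arm_command([
  {"grip": 1, "translation": [0, -0.1, 0.15], "turn": [0, -0.1, 0]},
  {"grip": -1, "translation": [0, 0, 0], "turn": [0, 0, 0]},
  {"grip": -1, "translation": [0, 0, 0], "turn": [0, 0, 0]},
  {"grip": -1, "translation": [0, 0, 0], "turn": [0, 0, 0]},
  {"grip": -1, "translation": [0, 0, 0], "turn": [0, 0, 0]},
])

```text
t: 2.7
position: [0.4347, -0.3279, 0.0336]
tcp_rot: [[0.245, -0.003, 0.97], [-0.97, -0.006, 0.244], [0.005, -1.0, -0.004]]
wrist_force: [-0.4, -0.3, 0.1]
width: 0.737
```

>>> arm_command([
  {"grip": -1, "translation": [0, 0, 0], "turn": [0, 0, 0]},
  {"grip": -1, "translation": [0, 0, 0], "turn": [0, 0, 0]},
  {"grip": -1, "translation": [0, 0, 0], "turn": [0, 0, 0]},
])

```text
t: 2.95
position: [0.4358, -0.3286, 0.0353]
tcp_rot: [[0.244, 0.0, 0.97], [-0.97, -0.008, 0.244], [0.008, -1.0, -0.002]]
wrist_force: [0.1, -0.6, -0.6]
width: 0.512
```

Run:
```python
from go import *
q=[0.5498,0.0416,0.0994]; Rr=None
# grip point for tin centre at ramp x=-.115 -> tcp offset -.0185 along x, height .029(+)
for h in(.080,.034): 
  p=tw(ramp((-.115-.0185,-.036,h)),q); print(p.round(4)); delta(p,-84.3,-15)
```

```text
[0.5352 0.004  0.1238]
t 2.95 pos [ 0.4358 -0.3286  0.0353] F [ 0.1 -0.6 -0.6] w 0.512
UNITS shift [-9.92 -3.04  5.92] turn [-2.48  1.39  0.26]
[0.5234 0.0028 0.0794]
t 2.95 pos [ 0.4358 -0.3286  0.0353] F [ 0.1 -0.6 -0.6] w 0.512
UNITS shift [-9.99 -1.56  5.53] turn [-2.48  1.39  0.26]
```

>>> arm_command([
  {"grip": 0.1, "translation": [0, 0.2, -0.05], "turn": [0, 0, 0]},
  {"grip": -1, "translation": [0, 0, 0], "turn": [0, 0, 0]},
  {"grip": -1, "translation": [0, 0, 0], "turn": [0, 0, 0]},
  {"grip": -1, "translation": [0, 0, 0], "turn": [0, 0, 0]},
])

```text
t: 3.28
position: [0.434, -0.3289, 0.0286]
tcp_rot: [[0.245, -0.0, 0.97], [-0.97, -0.008, 0.245], [0.007, -1.0, -0.002]]
wrist_force: [0.7, -0.0, -0.0]
width: 0.364
```

```bash
python3 go.py .4323 -.324 .029 -75.7
```

```text
t 3.28 pos [ 0.434  -0.3289  0.0286] F [ 0.7 -0.  -0. ] w 0.364
UNITS shift [-0.17 -0.01 -0.01] turn [ 0.02 -0.02  0.07]
```

>>> arm_command([
  {"grip": -1, "translation": [0, 0, 0], "turn": [0, 0, 0]},
])

```text
t: 3.37
position: [0.4338, -0.3289, 0.0284]
tcp_rot: [[0.245, -0.001, 0.97], [-0.97, -0.008, 0.245], [0.007, -1.0, -0.002]]
wrist_force: [-0.4, -0.4, -0.1]
width: 0.283
```

Run:
```python
from wl import *
lid(*B,.032,'w2.png')
delta([.434,-.324,.029],-75.9)
```

```text
Traceback (most recent call last):
  File "wl.py", line 6, in lid
    P=np.array([ray('wrist',p,z,s)[:2] for p in pts]).astype(np.float32)*1000
                ~~~^^^^^^^^^^^^^^^
  File "h.py", line 14, in ray
    K,T,p=cam(name,st); r,c=rc
          ~~~^^^^^^^^^
  File "h.py", line 8, in cam
    p=imaging.camera_params(name); K=np.array(p['mtx'])
ValueError: time passes only in moves, steps and waits
```

View pics/w2.png

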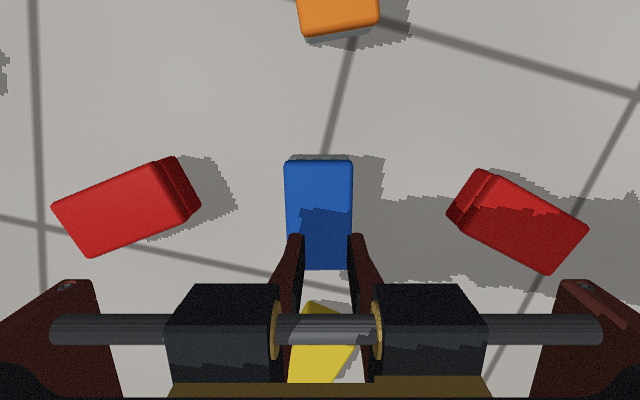

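```bash
sed -i 's/^def cam(name,st=None):/_P={}\ndef cam(name,st=None):/; s/p=imaging.camera_params(name); K/p=_P.setdefault(name,None) or _P.__setitem__(name,imaging.camera_params(name)) or _P[name]; K/' h.py
python3 - <<'E'
from go import *
s=get_state(); Rt=np.array(s['tcp_rot']); p=np.array(s['position']); print(s['width'],p)
for w in(.025,.040):
  for x in(-w/2,w/2):
    for z in(-.01,.01): print(w,np.round(proj('wrist',p+Rt@np.array([x,.017,z]),s)), np.round(proj('wrist',p+Rt@np.array([x,-.004,z]),s)))
im=cv2.cvtColor(cv2.imread('pics/w2.png'),cv2.COLOR_BGR2HSV)
m=cv2.inRange(im,(105,100,40),(125,255,255)); m[280:]=0; pts=np.argwhere(m)
P=np.array([ray('wrist',q,.032,s)[:2] for q in pts]).astype(np.float32)*1000
print(cv2.minAreaRect(P))
E
```

```text
0.24114029967391945 [ 0.433809   -0.32884753  0.02844107]
0.025 [245. 309.] [260. 307.]
0.025 [217. 308.] [230. 306.]
0.025 [245. 345.] [260. 348.]
0.025 [217. 346.] [230. 348.]
0.04 [245. 298.] [260. 295.]
0.04 [217. 297.] [230. 294.]
0.04 [245. 356.] [260. 360.]
0.04 [217. 357.] [230. 361.]
((449.91461181640625, -319.38623046875), (69.28548431396484, 38.95121383666992), 14.357743263244629)
```

The picture shows the fingers (row 235, cols 302 and 348) lying over the lid, closed to about 25 mm. So they passed above it, which means the fingertips are about 20 mm shorter than the text states. I'll open, lower in small steps while watching the force, and close again.

>>> arm_command([
  {"grip": 1, "translation": [-0.1, -0.2, 0], "turn": [0, 0, 0.07]},
  {"grip": 1, "translation": [0, 0, 0], "turn": [0, 0, 0]},
  {"grip": 1, "translation": [0, 0, 0], "turn": [0, 0, 0]},
  {"grip": 1, "translation": [0, 0, 0], "turn": [0, 0, 0]},
  {"grip": 1, "translation": [0, 0, 0], "turn": [0, 0, 0]},
])

```text
t: 3.83
position: [0.4332, -0.3256, 0.0354]
tcp_rot: [[0.245, -0.002, 0.97], [-0.97, 0.0, 0.245], [-0.001, -1.0, -0.002]]
wrist_force: [-0.2, 0.6, 0.0]
width: 0.581
```

>>> arm_command([
  {"grip": 1, "translation": [0, 0, 0], "turn": [0, 0, 0]},
  {"grip": 1, "translation": [0, 0, 0], "turn": [0, 0, 0]},
  {"grip": 1, "translation": [0, 0, 0], "turn": [0, 0, 0]},
])

```text
t: 4.08
position: [0.4333, -0.3256, 0.0354]
tcp_rot: [[0.245, -0.002, 0.97], [-0.97, 0.0, 0.245], [-0.001, -1.0, -0.002]]
wrist_force: [0.7, 0.5, 0.1]
width: 0.806
```

```bash
python3 go.py .4329 -.3238 .018 -75.7
```

```text
t 4.08 pos [ 0.4333 -0.3256  0.0354] F [0.7 0.5 0.1] w 0.806
UNITS shift [-0.06  0.58  0.  ] turn [ 0.02 -0.02 -0.01]
```

>>> arm_command([
  {"grip": 0.7, "translation": [-0.05, 0.3, 0], "turn": [0, 0, 0]},
  {"grip": 0.7, "translation": [0, 0.2, 0], "turn": [0, 0, 0]},
  {"grip": 0.7, "translation": [0, 0.1, 0], "turn": [0, 0, 0]},
])

```text
t: 4.33
position: [0.4333, -0.3245, 0.0165]
tcp_rot: [[0.244, -0.001, 0.97], [-0.97, -0.001, 0.244], [0.001, -1.0, -0.001]]
wrist_force: [-0.3, -0.0, 0.0]
width: 0.846
```

>>> arm_command([
  {"grip": -1, "translation": [0, 0, 0], "turn": [0, 0, 0]},
  {"grip": -1, "translation": [0, 0, 0], "turn": [0, 0, 0]},
  {"grip": -1, "translation": [0, 0, 0], "turn": [0, 0, 0]},
  {"grip": -1, "translation": [0, 0, 0], "turn": [0, 0, 0]},
  {"grip": -1, "translation": [0, 0, 0], "turn": [0, 0, 0]},
])

```text
t: 4.75
position: [0.4323, -0.3236, 0.0145]
tcp_rot: [[0.245, -0.003, 0.97], [-0.97, 0.001, 0.245], [-0.002, -1.0, -0.003]]
wrist_force: [0.1, -0.2, 0.0]
width: 0.512
```

>>> arm_command([
  {"grip": -1, "translation": [0, 0, 0], "turn": [0, 0, 0]},
  {"grip": -1, "translation": [0, 0, 0], "turn": [0, 0, 0]},
])

```text
t: 4.92
position: [0.4323, -0.3237, 0.0147]
tcp_rot: [[0.245, -0.003, 0.97], [-0.97, 0.001, 0.245], [-0.002, -1.0, -0.003]]
wrist_force: [-0.0, -0.2, -1.9]
width: 0.452
```

```bash
python3 go.py .4329 -.3238 .018 -75.7
```

```text
t 4.92 pos [ 0.4323 -0.3237  0.0147] F [-0.  -0.2 -1.9] w 0.452
UNITS shift [ 0.01 -0.11  0.02] turn [ 0.03 -0.02 -0.02]
```

Closed at 0.452 × 88 = 39.8 mm with no floor contact, so the tin is gripped. Lifting and carrying.

>>> arm_command([
  {"grip": -1, "translation": [0, -0.5, 0], "turn": [0, 0, 0]},
  {"grip": -1, "translation": [0, -1, 0], "turn": [0, 0, 0]},
  {"grip": -1, "translation": [0, -1, 0], "turn": [0, 0, 0]},
  {"grip": -1, "translation": [-0.3, -1, 0.2], "turn": [0, 0, 0]},
  {"grip": -1, "translation": [-0.6, -1, 0.3], "turn": [0, 0, 0]},
])

```text
t: 5.33
position: [0.4342, -0.2943, 0.1475]
tcp_rot: [[0.239, -0.018, 0.971], [-0.971, 0.008, 0.239], [-0.012, -1.0, -0.015]]
wrist_force: [0.8, 0.0, -1.3]
width: 0.452
```

>>> arm_command([
  {"grip": -1, "translation": [-0.9, -0.1, 0.5], "turn": [0, 0.3, 0]},
  {"grip": -1, "translation": [-0.9, 0, 0.5], "turn": [0, 0.3, 0]},
  {"grip": -1, "translation": [-0.9, 0, 0.5], "turn": [0, 0.3, 0]},
  {"grip": -1, "translation": [-0.9, 0, 0.5], "turn": [0, 0.3, 0]},
  {"grip": -1, "translation": [-0.9, 0, 0.5], "turn": [0, 0.3, 0]},
])

```text
t: 5.75
position: [0.4879, -0.1495, 0.1598]
tcp_rot: [[0.067, -0.005, 0.998], [-0.998, -0.001, 0.067], [0.0, -1.0, -0.005]]
wrist_force: [0.5, 0.0, -0.8]
width: 0.455
```

```bash
cat > rg.py <<'E'
import sys
from go import *
q=[0.5498,0.0416,0.0994]
# args: ramp x,y,h of TCP
a=list(map(float,sys.argv[1:])); delta(tw(ramp(a[:3]),q),-84.3,-15)
s=get_state(); p=np.array(s['position']); d=p[:2]-q[:2]; tx=np.cos(q[2])*d[0]+np.sin(q[2])*d[1]; ty=-np.sin(q[2])*d[0]+np.cos(q[2])*d[1]
v=np.array([tx-.09,p[2]-.012]); print('ramp xyz mm',np.round(1000*np.array([v[0]*c-v[1]*globals()['s_'] if 0 else v[0]*np.cos(np.radians(15))-v[1]*np.sin(np.radians(15)),ty,v[0]*np.sin(np.radians(15))+v[1]*np.cos(np.radians(15))]),1))
E
python3 rg.py -.133 -.036 .060
```

```text
t 5.75 pos [ 0.4879 -0.1495  0.1598] F [ 0.5  0.  -0.8] w 0.455
UNITS shift [-5.    1.84  1.77] turn [-2.46 -0.31 -0.04]
ramp xyz mm [-203.  -184.1   98.6]
```

>>> arm_command([
  {"grip": -1, "translation": [-0.95, 0, 0.35], "turn": [0, -0.1, 0]},
  {"grip": -1, "translation": [-0.95, 0, 0.35], "turn": [0, -0.1, 0]},
  {"grip": -1, "translation": [-0.95, 0, 0.35], "turn": [0, -0.1, 0]},
  {"grip": -1, "translation": [-0.95, 0, 0.35], "turn": [-0.4, 0, 0]},
  {"grip": -1, "translation": [-0.9, 0, 0.2], "turn": [-0.8, 0, 0]},
])

```text
t: 6.17
position: [0.5225, 0.0013, 0.1606]
tcp_rot: [[0.096, -0.13, 0.987], [-0.995, -0.015, 0.095], [0.003, -0.991, -0.131]]
wrist_force: [-0.3, -0.8, -0.9]
width: 0.453
```

>>> arm_command([
  {"grip": -1, "translation": [0, 0.2, 0], "turn": [-0.8, 0, 0]},
  {"grip": -1, "translation": [0, 0.2, 0], "turn": [-0.5, 0, 0]},
  {"grip": -1, "translation": [0, 0.2, 0], "turn": [0, 0, 0]},
])

```text
t: 6.42
position: [0.5219, 0.0118, 0.1438]
tcp_rot: [[0.109, -0.266, 0.958], [-0.994, -0.027, 0.106], [-0.002, -0.964, -0.268]]
wrist_force: [-0.1, -0.3, -1.3]
width: 0.449
```

```bash
python3 rg.py -.133 -.036 .050
```

```text
t 6.42 pos [0.5219 0.0118 0.1438] F [-0.1 -0.3 -1.3] w 0.449
UNITS shift [0.31 1.53 0.6 ] turn [0.09 0.1  0.01]
ramp xyz mm [-150.8  -26.9   96.1]
```

>>> arm_command([
  {"grip": -1, "translation": [0.2, 0.7, 0.4], "turn": [0.1, 0.1, 0]},
  {"grip": -1, "translation": [0.1, 0.7, 0.2], "turn": [0, 0, 0]},
  {"grip": -1, "translation": [0, 0, 0], "turn": [0, 0, 0]},
])

```text
t: 6.67
position: [0.5291, 0.0037, 0.0957]
tcp_rot: [[0.1, -0.252, 0.962], [-0.995, -0.026, 0.096], [0.001, -0.967, -0.254]]
wrist_force: [-0.6, -0.4, -1.3]
width: 0.449
```

```bash
python3 - <<'E'
from h import *
shot('wrist','w3.png')
E
python3 rg.py -.133 -.036 .0170
```

```text
t 6.72 pos [0.5297 0.0038 0.0975] F [ 0.1  0.1 -0.7] w 0.454
UNITS shift [ 0.01  1.2  -0.04] turn [-0.06  0.    0.01]
ramp xyz mm [-132.   -35.6   53.1]
```

View pics/w3.png

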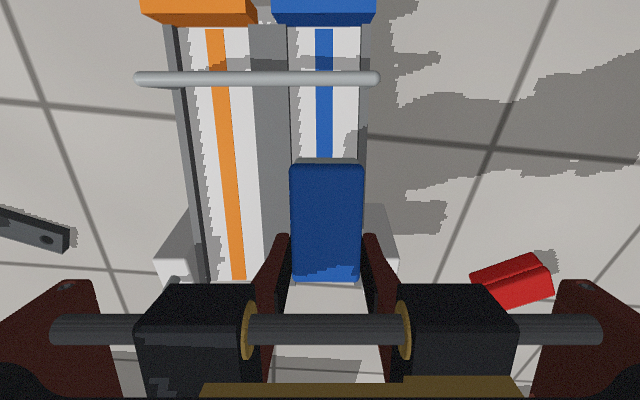

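The wrist view shows the tin (cols 290–363) centred over the blue stripe (col 324), with the rail at row 78. Lowering and sliding.

>>> arm_command([
  {"grip": -1, "translation": [0, 0.7, 0], "turn": [-0.05, 0, 0]},
  {"grip": -1, "translation": [0, 0.4, 0], "turn": [0, 0, 0]},
])

```text
t: 6.88
position: [0.5235, 0.0026, 0.0685]
tcp_rot: [[0.098, -0.249, 0.964], [-0.995, -0.025, 0.095], [0.001, -0.968, -0.25]]
wrist_force: [-1.1, -0.1, -1.8]
width: 0.454
```

```bash
python3 rg.py -.133 -.036 .0165
```

```text
t 6.88 pos [0.5235 0.0026 0.0685] F [-1.1 -0.1 -1.8] w 0.454
UNITS shift [-0.01  0.23 -0.08] turn [-0.09 -0.02  0.01]
ramp xyz mm [-130.6  -36.2   23.5]
```

>>> arm_command([
  {"grip": -1, "translation": [0, 0.17, 0], "turn": [-0.09, 0, 0]},
  {"grip": -1, "translation": [0, 0, 0.5], "turn": [0, 0, 0]},
  {"grip": -1, "translation": [0, 0, 0.5], "turn": [0, 0, 0]},
])

```text
t: 7.13
position: [0.548, 0.004, 0.0572]
tcp_rot: [[0.097, -0.26, 0.961], [-0.995, -0.027, 0.093], [0.002, -0.965, -0.262]]
wrist_force: [0.5, 0.5, -0.7]
width: 0.451
```

```bash
python3 rg.py -.060 -.036 .0165
```

```text
t 7.13 pos [0.548  0.004  0.0572] F [ 0.5  0.5 -0.7] w 0.451
UNITS shift [-0.04  0.08  1.46] turn [ 0.03 -0.03  0.01]
ramp xyz mm [-103.9  -37.2   18.9]
```

>>> arm_command([
  {"grip": -1, "translation": [-0.04, 0.06, 0.5], "turn": [0, 0, 0]},
  {"grip": -1, "translation": [0, 0, 0.5], "turn": [0, 0, 0]},
  {"grip": -1, "translation": [0, 0, 0.3], "turn": [0, 0, 0]},
  {"grip": -1, "translation": [0, 0, 0], "turn": [0, 0, 0]},
])

```text
t: 7.47
position: [0.5899, 0.009, 0.0483]
tcp_rot: [[0.096, -0.255, 0.962], [-0.995, -0.026, 0.092], [0.002, -0.967, -0.256]]
wrist_force: [0.7, 0.3, -1.4]
width: 0.456
```

```bash
python3 rg.py -.054 -.036 .0165
```

```text
t 7.47 pos [0.5899 0.009  0.0483] F [ 0.7  0.3 -1.4] w 0.456
UNITS shift [-0.02  0.16  0.23] turn [-0.02 -0.04  0.01]
ramp xyz mm [-60.9 -36.5  21.3]
```

>>> arm_command([
  {"grip": -1, "translation": [0, 0.15, 0.08], "turn": [0, 0, 0]},
  {"grip": -1, "translation": [0, 0, 0.1], "turn": [0, 0, 0]},
  {"grip": -1, "translation": [0, 0, 0.05], "turn": [0, 0, 0]},
])

```text
t: 7.72
position: [0.5951, 0.0093, 0.0432]
tcp_rot: [[0.096, -0.255, 0.962], [-0.995, -0.026, 0.092], [0.002, -0.967, -0.256]]
wrist_force: [0.3, -0.0, -1.8]
width: 0.455
```

```bash
python3 rg.py -.054 -.036 .0165
```

```text
t 7.72 pos [0.5951 0.0093 0.0432] F [ 0.3 -0.  -1.8] w 0.455
UNITS shift [-0.02  0.04  0.02] turn [-0.03 -0.04  0.01]
ramp xyz mm [-54.6 -36.6  17.7]
```

>>> arm_command([
  {"grip": 0.3, "translation": [0, 0, 0], "turn": [0, 0, 0]},
  {"grip": 0.3, "translation": [0, 0, 0], "turn": [0, 0, 0]},
  {"grip": 0.3, "translation": [0, 0, 0], "turn": [0, 0, 0]},
  {"grip": 0.3, "translation": [0, -0.5, 0], "turn": [0, 0, 0]},
  {"grip": 0.3, "translation": [0, -0.8, 0], "turn": [0, 0, 0]},
])

```text
t: 8.13
position: [0.6, 0.0095, 0.0788]
tcp_rot: [[0.096, -0.264, 0.96], [-0.995, -0.028, 0.092], [0.002, -0.964, -0.265]]
wrist_force: [-0.1, 0.0, 0.1]
width: 0.649
```

>>> arm_command([
  {"grip": -1, "translation": [0, -0.5, -0.7], "turn": [0, 0, 0]},
  {"grip": -1, "translation": [0, 0, -0.9], "turn": [0, 0, 0]},
  {"grip": -1, "translation": [0, 0, 0], "turn": [0, 0, 0]},
  {"grip": -1, "translation": [0, 0, 0], "turn": [0, 0, 0]},
  {"grip": -1, "translation": [0, 0, 0], "turn": [0, 0, 0]},
])

```text
t: 8.55
position: [0.56, 0.0059, 0.1121]
tcp_rot: [[0.096, -0.255, 0.962], [-0.995, -0.027, 0.092], [0.003, -0.966, -0.257]]
wrist_force: [0.1, 0.1, 0.5]
width: 0.309
```

>>> arm_command([
  {"grip": -1, "translation": [0, 0, 0], "turn": [0, 0, 0]},
  {"grip": -1, "translation": [0, 0, 0], "turn": [0, 0, 0]},
  {"grip": -1, "translation": [0, 0, 0], "turn": [0, 0, 0]},
])

```text
t: 8.8
position: [0.5611, 0.006, 0.1112]
tcp_rot: [[0.096, -0.256, 0.962], [-0.995, -0.027, 0.092], [0.002, -0.966, -0.257]]
wrist_force: [-0.7, 0.0, -0.7]
width: 0.086
```

```bash
python3 - <<'E'
from h import *
shot('wrist','w4.png')
E
python3 rg.py -.1 -.036 .013
```

```text
t 8.85 pos [0.561  0.0061 0.1111] F [-0.2  0.6 -0.1] w 0.041
UNITS shift [-0.02  2.05  0.17] turn [-0.02 -0.04  0.01]
ramp xyz mm [-105.2  -36.5   74.3]
```

View pics/w4.png

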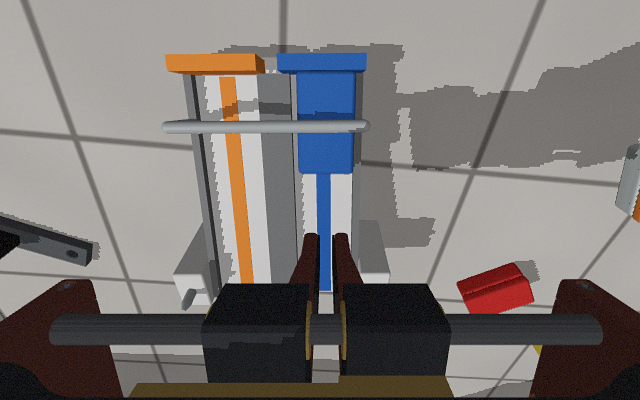

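The wrist view shows the blue tin lying straight in its lane under the rail, with its upper end at row 173. I'll nudge it home with the fingers shut.

>>> arm_command([
  {"grip": -1, "translation": [0, 0.7, -0.1], "turn": [0, 0, 0]},
  {"grip": -1, "translation": [0, 0.7, 0], "turn": [0, 0, 0]},
  {"grip": -1, "translation": [0, 0.5, 0], "turn": [0, 0, 0]},
])

```text
t: 9.1
position: [0.5477, 0.005, 0.0573]
tcp_rot: [[0.095, -0.248, 0.964], [-0.995, -0.026, 0.092], [0.002, -0.968, -0.249]]
wrist_force: [0.3, 0.4, -0.2]
width: 0.005
```

```bash
python3 rg.py -.083 -.036 .014
```

```text
t 9.1 pos [0.5477 0.005  0.0573] F [ 0.3  0.4 -0.2] w 0.005
UNITS shift [-0.01  0.17  0.7 ] turn [-0.09 -0.04  0.01]
ramp xyz mm [-104.2  -36.2   19. ]
```

>>> arm_command([
  {"grip": -1, "translation": [0, 0.1, 0.35], "turn": [-0.09, 0, 0]},
  {"grip": -1, "translation": [0, 0, 0.3], "turn": [0, 0, 0]},
  {"grip": -1, "translation": [0, 0, 0.1], "turn": [0, 0, 0]},
])

```text
t: 9.35
position: [0.5657, 0.0066, 0.0441]
tcp_rot: [[0.096, -0.265, 0.959], [-0.995, -0.027, 0.092], [0.002, -0.964, -0.267]]
wrist_force: [0.0, -0.5, 0.2]
width: 0.005
```

>>> arm_command([
  {"grip": -1, "translation": [0, 0, 0.1], "turn": [0, 0, 0]},
])

```text
t: 9.43
position: [0.5669, 0.0067, 0.0435]
tcp_rot: [[0.096, -0.271, 0.958], [-0.995, -0.028, 0.091], [0.002, -0.962, -0.272]]
wrist_force: [-13.4, -1.5, 17.6]
width: 0.008
```

>>> arm_command([
  {"grip": -1, "translation": [0, 0, 0.1], "turn": [0, 0, 0]},
])

```text
t: 9.52
position: [0.5667, 0.0066, 0.0435]
tcp_rot: [[0.095, -0.278, 0.956], [-0.995, -0.029, 0.091], [0.003, -0.96, -0.28]]
wrist_force: [-12.5, -0.8, 16.7]
width: 0.005
```

```bash
python3 rg.py -.08 -.036 .014
```

```text
t 9.52 pos [0.5667 0.0066 0.0435] F [-12.5  -0.8  16.7] w 0.005
UNITS shift [-0.02 -0.11  0.07] turn [ 0.21 -0.04  0.01]
ramp xyz mm [-82.2 -36.5  10.6]
```

>>> arm_command([
  {"grip": -1, "translation": [0, -0.2, -0.2], "turn": [0.1, 0, 0]},
  {"grip": -1, "translation": [0, -0.8, -0.2], "turn": [0.1, 0, 0]},
  {"grip": -1, "translation": [0, -1, 0], "turn": [0, 0, 0]},
])

```text
t: 9.77
position: [0.5661, 0.0068, 0.1022]
tcp_rot: [[0.096, -0.268, 0.959], [-0.995, -0.028, 0.092], [0.002, -0.963, -0.27]]
wrist_force: [0.7, 0.1, -0.5]
width: 0.007
```

Run:
```python
from tray import *
q=[0.5498,0.0416,0.0994]
s=get_state(); im=shot('wrist','w5.png')
print(s['position'],s['wrist_force'])
w=lambda p: tuple(int(v) for v in proj('wrist',tw(ramp(p),q),s)[::-1])
o=im[:,:,::-1].copy()
for p in((-.07,-.056,.032),(-.07,-.016,.032),(0,-.056,.032),(0,-.016,.032),(0,-.06,.0),(-.19,-.036,0),(0,.036,0),(-.035,0,.05)): print(p,w(p)); cv2.circle(o,w(p),2,(0,255,255),-1)
h=cv2.cvtColor(im,cv2.COLOR_RGB2HSV); m=cv2.inRange(h,(105,100,40),(125,255,255))
# tin pts on top plane: near edge row
col=w((-.07,-.036,.032))[0]; print('col',col,[int(r) for r in np.where(m[:,col-8])[0][[0,-1]]])
cv2.imwrite('pics/w5o.png',cv2.resize(o[0:220,220:460],None,fx=3,fy=3)[:600])
```

```text
[0.56613553 0.00677547 0.10216971] [ 0.66278561  0.12936943 -0.4631422 ]
(-0.07, -0.056, 0.032) (354, 183)
(-0.07, -0.016, 0.032) (297, 183)
(0, -0.056, 0.032) (357, 75)
(0, -0.016, 0.032) (293, 75)
(0, -0.06, 0.0) (358, 78)
(-0.19, -0.036, 0) (326, 299)
(0, 0.036, 0) (226, 79)
(-0.035, 0, 0.05) (266, 136)
col 326 [63, 232]
```

View pics/w5o.png

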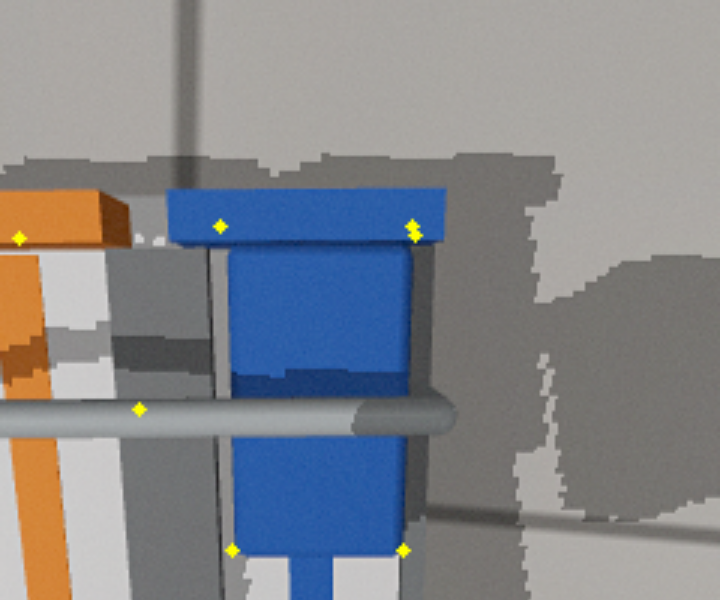

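The crop shows the blue tin flush against its stop (seam at row 82), with its upper end at about row 185 against 183 predicted. Together with the 16 N contact, that means it is home. Next the orange tin.

>>> arm_command([
  {"grip": 1, "translation": [0, -1, 0], "turn": [0.6, 0, 0]},
  {"grip": 1, "translation": [0.5, -0.7, 0], "turn": [0.9, 0, 0]},
  {"grip": 1, "translation": [0.9, 0, 0], "turn": [0.9, 0, 0]},
  {"grip": 1, "translation": [1, 0, 0], "turn": [0, -0.5, 0]},
  {"grip": 1, "translation": [1, 0, 0], "turn": [0, -0.5, 0]},
])

```text
t: 10.23
position: [0.6018, -0.0844, 0.1675]
tcp_rot: [[0.216, 0.018, 0.976], [-0.976, 0.001, 0.216], [0.002, -1.0, 0.018]]
wrist_force: [0.3, 0.8, -0.2]
width: 0.347
```

>>> arm_command([
  {"grip": 1, "translation": [1, 0, -0.1], "turn": [0, -0.5, 0]},
  {"grip": 1, "translation": [1, 0, -0.2], "turn": [0, -0.5, 0]},
  {"grip": 1, "translation": [1, 0, -0.2], "turn": [0, -0.5, 0]},
  {"grip": 1, "translation": [1, 0, -0.3], "turn": [0, -0.5, 0]},
])

```text
t: 10.57
position: [0.6169, -0.2111, 0.1742]
tcp_rot: [[0.427, 0.031, 0.904], [-0.904, -0.001, 0.427], [0.014, -1.0, 0.027]]
wrist_force: [1.5, -0.1, 0.1]
width: 0.645
```

```bash
python3 go.py .5655 -.2998 .11 -66.5
```

```text
t 10.57 pos [ 0.6169 -0.2111  0.1742] F [ 1.5 -0.1  0.1] w 0.645
UNITS shift [ 1.91  2.09 -2.87] turn [-0.26  0.29  0.13]
```

>>> arm_command([
  {"grip": 1, "translation": [0.6, 0.3, -0.9], "turn": [-0.25, 0.3, 0.1]},
  {"grip": 1, "translation": [0.6, 0.4, -0.9], "turn": [0, 0, 0]},
  {"grip": 1, "translation": [0.6, 0.5, -0.9], "turn": [0, 0, 0]},
  {"grip": 1, "translation": [0, 0.3, 0], "turn": [0, 0, 0]},
])

```text
t: 10.9
position: [0.5672, -0.3082, 0.1341]
tcp_rot: [[0.392, 0.017, 0.92], [-0.92, -0.012, 0.392], [0.018, -1.0, 0.011]]
wrist_force: [-0.7, -1.2, -0.2]
width: 0.951
```

Run:
```python
from wl import *
lid(*O,.032,'w6.png')
delta([.5655,-.2998,.0145],-66.5)
```

```text
3138 [ 293  137   44   74 3138] [ 581.9 -291.8] [69.2 38.9] 23.6
t 10.95 pos [ 0.5685 -0.3047  0.1329] F [-1.  -0.5 -0.5] w 0.984
UNITS shift [-0.25  3.94 -0.07] turn [-0.11 -0.05  0.15]
```

>>> arm_command([
  {"grip": 1, "translation": [-0.25, 0.8, -0.07], "turn": [-0.1, 0, 0.15]},
  {"grip": 1, "translation": [0, 0.9, 0], "turn": [0, 0, 0]},
  {"grip": 1, "translation": [0, 0.9, 0], "turn": [0, 0, 0]},
  {"grip": 1, "translation": [0, 0.4, 0], "turn": [0, 0, 0]},
])

```text
t: 11.28
position: [0.5709, -0.2984, 0.0474]
tcp_rot: [[0.394, 0.016, 0.919], [-0.919, -0.003, 0.394], [0.009, -1.0, 0.013]]
wrist_force: [0.6, -0.5, -0.3]
width: 0.998
```

```bash
python3 go.py .5654 -.2990 .0145 -66.4
```

```text
t 11.28 pos [ 0.5709 -0.2984  0.0474] F [ 0.6 -0.5 -0.3] w 0.998
UNITS shift [-0.06  1.09 -0.19] turn [-0.13 -0.07  0.08]
```

>>> arm_command([
  {"grip": 0.7, "translation": [-0.05, 0.6, -0.15], "turn": [-0.1, 0, 0.05]},
  {"grip": 0.5, "translation": [0, 0.2, 0], "turn": [0, 0, 0]},
  {"grip": 0.4, "translation": [0, 0, 0], "turn": [0, 0, 0]},
])

```text
t: 11.53
position: [0.5687, -0.2951, 0.0225]
tcp_rot: [[0.398, 0.005, 0.918], [-0.918, -0.0, 0.398], [0.002, -1.0, 0.005]]
wrist_force: [0.6, 0.2, 1.6]
width: 0.813
```

```bash
python3 go.py .5654 -.2990 .0145 -66.4
```

```text
t 11.53 pos [ 0.5687 -0.2951  0.0225] F [0.6 0.2 1.6] w 0.813
UNITS shift [ 0.07  0.27 -0.15] turn [-0.04 -0.03  0.02]
```

>>> arm_command([
  {"grip": 0.4, "translation": [0.07, 0.22, -0.12], "turn": [0, 0, 0]},
  {"grip": -1, "translation": [0, 0, 0], "turn": [0, 0, 0]},
  {"grip": -1, "translation": [0, 0, 0], "turn": [0, 0, 0]},
  {"grip": -1, "translation": [0, 0, 0], "turn": [0, 0, 0]},
  {"grip": -1, "translation": [0, 0, 0], "turn": [0, 0, 0]},
])

```text
t: 11.95
position: [0.5704, -0.2988, 0.0206]
tcp_rot: [[0.399, 0.013, 0.917], [-0.917, -0.003, 0.399], [0.008, -1.0, 0.011]]
wrist_force: [-0.6, -0.5, -1.5]
width: 0.45
```

>>> arm_command([
  {"grip": -1, "translation": [0, 0, 0], "turn": [0, 0, 0]},
  {"grip": -1, "translation": [0, 0, 0], "turn": [0, 0, 0]},
  {"grip": -1, "translation": [0, 0, 0], "turn": [0, 0, 0]},
])

```text
t: 12.2
position: [0.5708, -0.2992, 0.0216]
tcp_rot: [[0.399, 0.014, 0.917], [-0.917, -0.003, 0.399], [0.009, -1.0, 0.012]]
wrist_force: [0.7, 0.4, -1.1]
width: 0.458
```

```bash
sed -i 's/0.5498/0.5485/' rg.py; python3 go.py .5654 -.2990 .0145 -66.4; python3 rg.py -.133 .036 .060
```

```text
t 12.2 pos [ 0.5708 -0.2992  0.0216] F [ 0.7  0.4 -1.1] w 0.458
UNITS shift [-0.08  0.24 -0.16] turn [-0.11 -0.02  0.09]
t 12.2 pos [ 0.5708 -0.2992  0.0216] F [ 0.7  0.4 -1.1] w 0.458
UNITS shift [-12.06  -2.82   3.52] turn [-2.61  2.94  0.45]
ramp xyz mm [-100.7 -341.3  -17. ]
```

Gripped a bit shallow and 5 mm off, so I'll regrip deeper.

>>> arm_command([
  {"grip": 0.25, "translation": [0, 0, 0], "turn": [0, 0, 0]},
  {"grip": 0.25, "translation": [0, 0, 0], "turn": [0, 0, 0]},
  {"grip": 0.25, "translation": [-0.05, 0.22, -0.15], "turn": [-0.1, 0, 0.1]},
  {"grip": 0.25, "translation": [0, 0.05, -0.02], "turn": [0, 0, 0]},
])

```text
t: 12.53
position: [0.5659, -0.3001, 0.0139]
tcp_rot: [[0.399, 0.001, 0.917], [-0.917, 0.002, 0.399], [-0.001, -1.0, 0.002]]
wrist_force: [-0.3, -0.1, -0.8]
width: 0.619
```

```bash
python3 go.py .5654 -.2990 .0145 -66.4
```

```text
t 12.53 pos [ 0.5659 -0.3001  0.0139] F [-0.3 -0.1 -0.8] w 0.619
UNITS shift [-0.04 -0.02 -0.  ] turn [-0.02 -0.02 -0.01]
```

>>> arm_command([
  {"grip": -1, "translation": [0, 0, 0], "turn": [0, 0, 0]},
  {"grip": -1, "translation": [0, 0, 0], "turn": [0, 0, 0]},
  {"grip": -1, "translation": [0, 0, 0], "turn": [0, 0, 0]},
  {"grip": -1, "translation": [0, 0, 0], "turn": [0, 0, 0]},
])

```text
t: 12.87
position: [0.5652, -0.3003, 0.0128]
tcp_rot: [[0.398, -0.0, 0.917], [-0.917, 0.002, 0.398], [-0.002, -1.0, 0.001]]
wrist_force: [0.2, 0.4, 2.0]
width: 0.454
```

```bash
python3 go.py .5654 -.2990 .0145 -66.4; python3 rg.py -.133 .036 .060
```

```text
t 12.87 pos [ 0.5652 -0.3003  0.0128] F [0.2 0.4 2. ] w 0.454
UNITS shift [-0.04 -0.06  0.02] turn [-0.01 -0.02 -0.02]
t 12.87 pos [ 0.5652 -0.3003  0.0128] F [0.2 0.4 2. ] w 0.454
UNITS shift [-12.06  -3.02   3.67] turn [-2.48  2.95  0.37]
ramp xyz mm [-103.8 -341.9  -27. ]
```

>>> arm_command([
  {"grip": -1, "translation": [0, -0.6, 0], "turn": [0, 0, 0]},
  {"grip": -1, "translation": [0, -1, 0], "turn": [0, 0, 0]},
  {"grip": -1, "translation": [0, -1, 0], "turn": [0, 0, 0]},
  {"grip": -1, "translation": [-0.4, -1, 0.1], "turn": [0, 0.2, 0]},
  {"grip": -1, "translation": [-0.6, -1, 0.1], "turn": [0, 0.3, 0]},
])

```text
t: 13.28
position: [0.5529, -0.2715, 0.1465]
tcp_rot: [[0.345, -0.017, 0.939], [-0.939, 0.008, 0.345], [-0.013, -1.0, -0.013]]
wrist_force: [0.2, -0.2, -2.0]
width: 0.451
```

>>> arm_command([
  {"grip": -1, "translation": [-1, -0.1, 0.2], "turn": [0, 0.35, 0]},
  {"grip": -1, "translation": [-1, 0, 0.2], "turn": [0, 0.35, 0]},
  {"grip": -1, "translation": [-1, 0, 0.2], "turn": [0, 0.35, 0]},
  {"grip": -1, "translation": [-1, 0, 0.2], "turn": [0, 0.35, 0]},
  {"grip": -1, "translation": [-1, 0, 0.2], "turn": [0, 0.35, 0]},
])

```text
t: 13.7
position: [0.5436, -0.1208, 0.1595]
tcp_rot: [[0.148, -0.003, 0.989], [-0.989, 0.001, 0.148], [-0.001, -1.0, -0.003]]
wrist_force: [0.1, 0.7, -1.6]
width: 0.452
```

```bash
python3 rg.py -.133 .036 .09
```

```text
t 13.7 pos [ 0.5436 -0.1208  0.1595] F [ 0.1  0.7 -1.6] w 0.452
UNITS shift [-6.55  0.88  0.52] turn [-2.47  0.47  0.05]
ramp xyz mm [-145.4 -161.1  113.7]
```

>>> arm_command([
  {"grip": -1, "translation": [-1, 0, 0.1], "turn": [0, 0.2, 0]},
  {"grip": -1, "translation": [-1, 0, 0.1], "turn": [0, 0.2, 0]},
  {"grip": -1, "translation": [-1, 0, 0.05], "turn": [0, 0.1, 0]},
  {"grip": -1, "translation": [-1, 0, 0], "turn": [-0.6, 0, 0]},
  {"grip": -1, "translation": [-1, 0, 0], "turn": [-0.8, 0, 0]},
])

```text
t: 14.12
position: [0.5292, 0.0354, 0.1609]
tcp_rot: [[0.09, -0.151, 0.984], [-0.996, -0.016, 0.089], [0.002, -0.988, -0.152]]
wrist_force: [-0.6, -0.9, -0.9]
width: 0.452
```

>>> arm_command([
  {"grip": -1, "translation": [-0.6, 0.1, 0], "turn": [-0.8, 0, 0]},
  {"grip": -1, "translation": [-0.3, 0.2, 0], "turn": [-0.3, 0, 0]},
  {"grip": -1, "translation": [0, 0.2, 0], "turn": [0, 0, 0]},
])

```text
t: 14.37
position: [0.5238, 0.0733, 0.1472]
tcp_rot: [[0.102, -0.268, 0.958], [-0.995, -0.025, 0.099], [-0.003, -0.963, -0.269]]
wrist_force: [0.8, 0.8, -1.1]
width: 0.453
```

```bash
python3 rg.py -.133 .036 .045
```

```text
t 14.37 pos [0.5238 0.0733 0.1472] F [ 0.8  0.8 -1.1] w 0.453
UNITS shift [-0.06  1.89  0.34] turn [ 0.11  0.03 -0.02]
ramp xyz mm [-142.6   34.   101.7]
```

>>> arm_command([
  {"grip": -1, "translation": [-0.06, 0.9, 0.2], "turn": [0.1, 0, 0]},
  {"grip": -1, "translation": [0, 0.8, 0.1], "turn": [0, 0, 0]},
  {"grip": -1, "translation": [0, 0.1, 0], "turn": [0, 0, 0]},
])

```text
t: 14.62
position: [0.5186, 0.0747, 0.0904]
tcp_rot: [[0.104, -0.253, 0.962], [-0.995, -0.024, 0.101], [-0.003, -0.967, -0.254]]
wrist_force: [-0.6, 0.1, -0.6]
width: 0.454
```

```bash
python3 rg.py -.133 .036 .017
python3 - <<'E'
from tray import *
q=[0.5485,0.0416,0.0994]
s=get_state(); im=shot('wrist','w7.png'); h=cv2.cvtColor(im,cv2.COLOR_RGB2HSV); m=cv2.inRange(h,(5,110,60),(20,255,255))
for x in(-.01,-.03,-.05,-.07): 
    r,cc=proj('wrist',tw(ramp((x,.036,0)),q),s); k=np.where(m[int(r)])[0]; k=k[abs(k-cc)<60]; print('stripe row',int(r),'pred',round(cc,1),'obs',k.min() if len(k) else None,k.max() if len(k) else None)
for r in range(60,300,20):
    k=np.where(m[r])[0]; print(r,(k.min(),k.max(),len(k)) if len(k) else None)
E
```

```text
t 14.62 pos [0.5186 0.0747 0.0904] F [-0.6  0.1 -0.6] w 0.454
UNITS shift [-0.    0.95 -0.01] turn [-0.04  0.05 -0.02]
ramp xyz mm [-132.8   35.9   45.6]
stripe row 36 pred 327.7 obs 315 333
stripe row 70 pred 327.5 obs None None
stripe row 102 pred 327.3 obs 316 332
stripe row 132 pred 327.1 obs 316 332
60 (np.int64(315), np.int64(333), 19)
80 None
100 (np.int64(316), np.int64(332), 17)
120 (np.int64(316), np.int64(332), 17)
140 (np.int64(316), np.int64(332), 17)
160 None
180 (np.int64(289), np.int64(364), 76)
200 (np.int64(289), np.int64(363), 75)
220 (np.int64(290), np.int64(362), 73)
240 (np.int64(291), np.int64(361), 71)
260 (np.int64(291), np.int64(360), 70)
280 (np.int64(293), np.int64(357), 65)
```

>>> arm_command([
  {"grip": -1, "translation": [-0.05, 0.5, 0], "turn": [-0.04, 0.05, 0]},
  {"grip": -1, "translation": [0, 0.4, 0], "turn": [0, 0, 0]},
  {"grip": -1, "translation": [0, 0.05, 0], "turn": [0, 0, 0]},
])

```text
t: 14.92
position: [0.5129, 0.073, 0.0657]
tcp_rot: [[0.095, -0.252, 0.963], [-0.995, -0.024, 0.092], [-0.001, -0.967, -0.253]]
wrist_force: [0.2, -0.1, -0.4]
width: 0.455
```

```bash
sed -i 's/0.0416/0.0430/' rg.py; python3 rg.py -.06 .036 .0145
```

```text
t 14.92 pos [0.5129 0.073  0.0657] F [ 0.2 -0.1 -0.4] w 0.455
UNITS shift [-0.1   0.2   2.41] turn [-0.05 -0.04 -0.02]
ramp xyz mm [-132.2   33.4   20.2]
```

>>> arm_command([
  {"grip": -1, "translation": [-0.1, 0.1, 0.3], "turn": [-0.05, -0.04, 0]},
  {"grip": -1, "translation": [0, 0.05, 0.5], "turn": [0, 0, 0]},
  {"grip": -1, "translation": [0, 0, 0.5], "turn": [0, 0, 0]},
])

```text
t: 15.17
position: [0.5501, 0.0783, 0.0537]
tcp_rot: [[0.099, -0.256, 0.962], [-0.995, -0.025, 0.096], [-0.001, -0.966, -0.257]]
wrist_force: [0.0, 0.6, -0.9]
width: 0.454
```

```bash
python3 rg.py -.06 .036 .0145
```

```text
t 15.17 pos [0.5501 0.0783 0.0537] F [ 0.   0.6 -0.9] w 0.454
UNITS shift [-0.03  0.13  1.09] turn [-0.02 -0.   -0.01]
ramp xyz mm [-92.8  35.   18.3]
```

>>> arm_command([
  {"grip": -1, "translation": [-0.03, 0.08, 0.5], "turn": [0, 0, 0]},
  {"grip": -1, "translation": [0, 0.03, 0.45], "turn": [0, 0, 0]},
  {"grip": -1, "translation": [0, 0.05, 0.15], "turn": [0, 0, 0]},
  {"grip": -1, "translation": [0, 0.05, 0.05], "turn": [0, 0, 0]},
])

```text
t: 15.5
position: [0.5867, 0.0822, 0.0409]
tcp_rot: [[0.098, -0.256, 0.962], [-0.995, -0.025, 0.095], [-0.0, -0.966, -0.257]]
wrist_force: [-11.7, -1.5, 9.5]
width: 0.45
```

```bash
python3 rg.py -.0545 .036 .0145
```

```text
t 15.5 pos [0.5867 0.0822 0.0409] F [-11.7  -1.5   9.5] w 0.45
UNITS shift [-0.03  0.03 -0.02] turn [-0.02 -0.01 -0.01]
ramp xyz mm [-53.9  35.2  15.5]
```

>>> arm_command([
  {"grip": 0.3, "translation": [0, 0, 0], "turn": [0, 0, 0]},
  {"grip": 0.3, "translation": [0, 0, 0], "turn": [0, 0, 0]},
  {"grip": 0.3, "translation": [0, 0, 0], "turn": [0, 0, 0]},
  {"grip": 0.3, "translation": [0, -0.5, 0], "turn": [0, 0, 0]},
  {"grip": 0.3, "translation": [0, -0.8, 0], "turn": [0, 0, 0]},
])

```text
t: 15.92
position: [0.5946, 0.0825, 0.0774]
tcp_rot: [[0.098, -0.261, 0.96], [-0.995, -0.026, 0.095], [0.0, -0.965, -0.263]]
wrist_force: [0.6, 0.6, 1.1]
width: 0.652
```

>>> arm_command([
  {"grip": -1, "translation": [0, -0.5, -0.7], "turn": [0, 0, 0]},
  {"grip": -1, "translation": [0.3, 0, -0.9], "turn": [0, 0, 0]},
  {"grip": -1, "translation": [0.3, 0, 0], "turn": [0, 0, 0]},
])

```text
t: 16.17
position: [0.5578, 0.0634, 0.1102]
tcp_rot: [[0.101, -0.251, 0.963], [-0.995, -0.023, 0.098], [-0.003, -0.968, -0.252]]
wrist_force: [-1.0, -0.6, -0.2]
width: 0.463
```

```bash
python3 rg.py -.1 .036 .07
python3 - <<'E'
from h import *
im=shot('wrist','w8.png')
cv2.imwrite('pics/w8c.png',cv2.resize(im[:240,120:480,::-1],None,fx=2,fy=2,interpolation=cv2.INTER_CUBIC))
E
```

```text
t 16.17 pos [0.5578 0.0634 0.1102] F [-1.  -0.6 -0.2] w 0.463
UNITS shift [-0.55  0.15  0.05] turn [-0.07  0.02 -0.02]
ramp xyz mm [-101.5   19.4   74.5]
```

View pics/w8c.png

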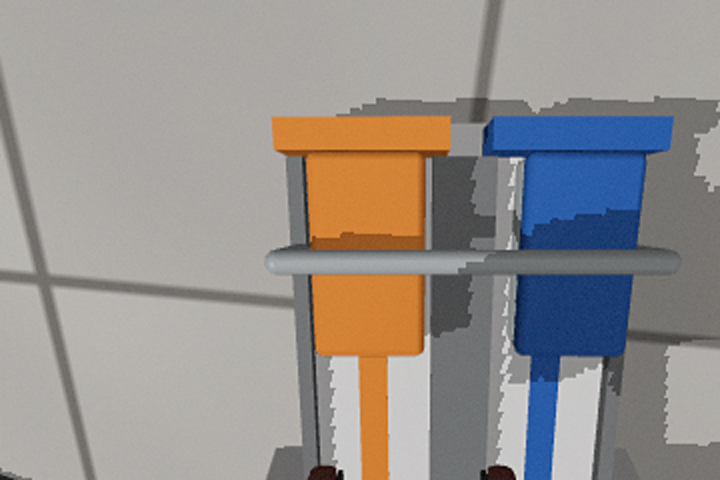

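Both tins show their upper ends level at row 355, under the rail and against the stops. Now the keeper.

>>> arm_command([
  {"grip": 1, "translation": [0, -1, -0.2], "turn": [0.8, 0, 0]},
  {"grip": 1, "translation": [0, -0.8, -0.2], "turn": [0.9, 0, 0]},
  {"grip": 1, "translation": [-0.5, 0, -0.1], "turn": [0.8, 0, 0]},
  {"grip": 1, "translation": [-0.96, 0, -0.22], "turn": [0, -1, 0]},
  {"grip": 1, "translation": [-0.98, 0, -0.1], "turn": [0, -1, 0]},
])

```text
t: 16.63
position: [0.5433, 0.1245, 0.162]
tcp_rot: [[0.291, 0.018, 0.956], [-0.957, 0.001, 0.291], [0.004, -1.0, 0.018]]
wrist_force: [0.4, 0.3, 1.3]
width: 0.754
```

>>> arm_command([
  {"grip": 1, "translation": [-0.98, 0, 0], "turn": [0, -1, 0]},
  {"grip": 1, "translation": [-0.98, 0, 0.1], "turn": [0, -1, 0]},
  {"grip": 1, "translation": [-0.96, 0, 0.2], "turn": [0, -1, 0]},
  {"grip": 1, "translation": [-0.93, 0, 0.3], "turn": [0, -1, 0]},
  {"grip": 1, "translation": [-0.9, 0, 0.4], "turn": [0, -1, 0]},
])

```text
t: 17.05
position: [0.5012, 0.2708, 0.1636]
tcp_rot: [[0.744, 0.026, 0.667], [-0.668, 0.004, 0.744], [0.017, -1.0, 0.02]]
wrist_force: [-0.1, -0.2, 0.0]
width: 0.998
```

```bash
python3 go.py .460 .343 .13 -20.1; python3 -c "
from h import *;print(np.round(get_state()['joint_positions'],2))"
```

```text
t 17.05 pos [0.5012 0.2708 0.1636] F [-0.1 -0.2  0. ] w 0.998
UNITS shift [-2.65  1.09  0.85] turn [-0.16 -3.63  0.19]
[-0.21  0.39 -0.5   1.86  0.25  0.93 -1.56]
```

>>> arm_command([
  {"grip": 1, "translation": [-0.7, 0, 0.3], "turn": [-0.1, -1, 0.1]},
  {"grip": 1, "translation": [-0.65, 0, 0.35], "turn": [0, -1, 0.1]},
  {"grip": 1, "translation": [-0.6, 0.2, 0.4], "turn": [0, -1, 0]},
  {"grip": 1, "translation": [-0.4, 0.3, 0.3], "turn": [0, -0.6, 0]},
  {"grip": 1, "translation": [0, 0, 0], "turn": [0, 0, 0]},
])

```text
t: 17.47
position: [0.4625, 0.3578, 0.1495]
tcp_rot: [[0.948, 0.004, 0.318], [-0.318, 0.018, 0.948], [-0.002, -1.0, 0.018]]
wrist_force: [1.1, -0.3, 1.1]
width: 0.996
```

```bash
cat > kp.py <<'E'
from go import *
def look(fn,z=.036):
    s=get_state(); im=shot('wrist',fn)
    ds=spotter.trace('wrist','keeper'); print(len(ds),[round(d['conf'],2) for d in ds])
    g=cv2.cvtColor(im,cv2.COLOR_RGB2GRAY); m=ds[0]['pixels']
    for n,mm,zz in(('plate',m,.010),('rib',m&(g<38),.036)):
        l=cv2.connectedComponentsWithStats(mm.astype(np.uint8)); k=1+np.argmax(l[2][1:,4]); pts=np.argwhere(l[1]==k)
        P=np.array([ray('wrist',p,zz,s)[:2] for p in pts]).astype(np.float32)*1000
        c_,sz,a=cv2.minAreaRect(P); a=a if sz[0]>sz[1] else a+90
        print(n,len(pts),np.round(c_,1),np.round(sz,1),round(a%180,1))
E
python3 - <<'E'
from kp import *
look('w9.png'); delta([.460,.343,.014],-20.1)
E
```

```text
1 [0.63]
plate 4278 [458.4 346.2] [185.6  29.5] 69.9
rib 845 [459.4 348.1] [63.4 13.8] 71.2
t 17.57 pos [0.4649 0.3548 0.1504] F [ 0.3 -0.8  0.1] w 1.002
UNITS shift [-0.03  4.54 -0.5 ] turn [-0.16  0.19 -0.  ]
```

View pics/w9.png

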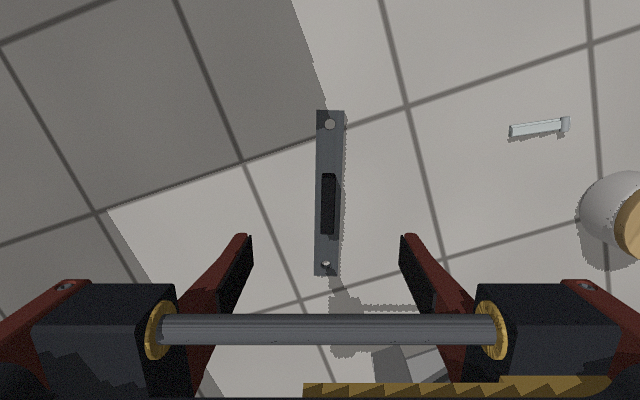

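The wrist view shows the keeper with its rib at (205,328), and nothing near the jaws. Descending.

>>> arm_command([
  {"grip": 1, "translation": [-0.05, 0.9, -0.4], "turn": [-0.15, 0.1, 0]},
  {"grip": 1, "translation": [0, 0.9, 0], "turn": [0, 0, 0]},
  {"grip": 1, "translation": [0, 0.9, 0], "turn": [0, 0, 0]},
  {"grip": 0.6, "translation": [0, 0.6, 0], "turn": [0, 0, 0]},
  {"grip": 0.4, "translation": [0, 0, 0], "turn": [0, 0, 0]},
])

```text
t: 17.98
position: [0.4694, 0.3366, 0.0503]
tcp_rot: [[0.933, 0.01, 0.359], [-0.359, -0.001, 0.933], [0.01, -1.0, 0.002]]
wrist_force: [-0.1, -0.2, -0.2]
width: 0.887
```

Run:
```python
from kp import *
look('w10.png'); delta([.459,.345,.014],-20)
```

```text
1 [0.61]
plate 8705 [459.6 348.4] [180.5  28.7] 70.0
rib 1938 [459.8 348.6] [63.7 14.4] 69.8
t 18.08 pos [0.4705 0.3382 0.0532] F [0.1 0.2 0.8] w 0.796
UNITS shift [-0.45  1.3   0.07] turn [-0.05 -0.16  0.11]
```

>>> arm_command([
  {"grip": 0.3, "translation": [-0.4, 0.5, 0.1], "turn": [-0.05, -0.15, 0.1]},
  {"grip": 0.2, "translation": [0, 0.4, 0], "turn": [0, 0, 0]},
  {"grip": 0, "translation": [0, 0.1, 0], "turn": [0, 0, 0]},
])

```text
t: 18.33
position: [0.464, 0.3468, 0.0258]
tcp_rot: [[0.938, 0.007, 0.347], [-0.347, 0.004, 0.938], [0.005, -1.0, 0.007]]
wrist_force: [-0.3, -0.2, -0.3]
width: 0.57
```

```bash
python3 go.py .459 .346 .014 -20
```

```text
t 18.33 pos [0.464  0.3468 0.0258] F [-0.3 -0.2 -0.3] w 0.57
UNITS shift [-0.15  0.39 -0.09] turn [-0.06 -0.05  0.05]
```

>>> arm_command([
  {"grip": 0, "translation": [-0.13, 0.25, -0.06], "turn": [-0.05, -0.05, 0.05]},
  {"grip": -0.1, "translation": [0, 0.08, 0], "turn": [0, 0, 0]},
])

```text
t: 18.5
position: [0.4595, 0.3471, 0.0153]
tcp_rot: [[0.94, 0.001, 0.341], [-0.341, 0.002, 0.94], [-0.0, -1.0, 0.002]]
wrist_force: [-0.5, -0.5, 0.6]
width: 0.466
```

```bash
python3 go.py .459 .346 .014 -20
```

```text
t 18.5 pos [0.4595 0.3471 0.0153] F [-0.5 -0.5  0.6] w 0.466
UNITS shift [-0.    0.04 -0.04] turn [-0.02  0.01 -0.  ]
```

Good; closing.

>>> arm_command([
  {"grip": -1, "translation": [0, 0, 0], "turn": [0, 0, 0]},
  {"grip": -1, "translation": [0, 0, 0], "turn": [0, 0, 0]},
  {"grip": -1, "translation": [0, 0, 0], "turn": [0, 0, 0]},
  {"grip": -1, "translation": [0, 0, 0], "turn": [0, 0, 0]},
  {"grip": -1, "translation": [0, 0, 0], "turn": [0, 0, 0]},
])

```text
t: 18.92
position: [0.4597, 0.3473, 0.0154]
tcp_rot: [[0.94, 0.001, 0.341], [-0.341, 0.002, 0.94], [0.0, -1.0, 0.002]]
wrist_force: [1.2, -0.9, -3.2]
width: 0.154
```

```bash
python3 go.py .459 .346 .014 -20
```

```text
t 18.92 pos [0.4597 0.3473 0.0154] F [ 1.2 -0.9 -3.2] w 0.154
UNITS shift [-0.01  0.05 -0.05] turn [-0.02  0.01  0.  ]
```

Width 13.6 mm: the rib is held. Lifting and carrying to the seat.

>>> arm_command([
  {"grip": -1, "translation": [0, -0.5, 0], "turn": [0, 0, 0]},
  {"grip": -1, "translation": [0, -1, 0], "turn": [0, 0, 0]},
  {"grip": -1, "translation": [0, -1, 0], "turn": [0, 0, 0]},
  {"grip": -1, "translation": [0, -1, 0], "turn": [0, 0, 0]},
  {"grip": -1, "translation": [0, -1, 0], "turn": [0, 0, 0]},
])

```text
t: 19.33
position: [0.4547, 0.342, 0.1471]
tcp_rot: [[0.94, -0.014, 0.34], [-0.341, -0.009, 0.94], [-0.01, -1.0, -0.014]]
wrist_force: [-0.3, 0.8, -2.5]
width: 0.154
```

>>> arm_command([
  {"grip": -1, "translation": [0.2, -0.5, -0.5], "turn": [0, -0.4, 0]},
  {"grip": -1, "translation": [0.35, -0.2, -0.9], "turn": [0, -0.5, 0]},
  {"grip": -1, "translation": [0.3, 0, -0.95], "turn": [0, -0.5, 0]},
  {"grip": -1, "translation": [0.2, 0, -0.97], "turn": [0, -0.5, 0]},
  {"grip": -1, "translation": [0.2, 0, -0.97], "turn": [0, -0.5, 0]},
])

```text
t: 19.75
position: [0.462, 0.2149, 0.1783]
tcp_rot: [[0.997, -0.002, 0.074], [-0.074, 0.003, 0.997], [-0.002, -1.0, 0.003]]
wrist_force: [0.5, 0.1, -3.7]
width: 0.158
```

```bash
python3 go.py .4739 .0356 .15 5.7
```

```text
t 19.75 pos [0.462  0.2149 0.1783] F [ 0.5  0.1 -3.7] w 0.158
UNITS shift [ 0.84  0.92 -5.93] turn [-0.03 -1.66 -0.02]
```

>>> arm_command([
  {"grip": -1, "translation": [0.1, 0, -1], "turn": [0, -0.5, 0]},
  {"grip": -1, "translation": [0.1, 0, -1], "turn": [0, -0.5, 0]},
  {"grip": -1, "translation": [0.05, 0, -1], "turn": [0, -0.5, 0]},
  {"grip": -1, "translation": [0, 0, -1], "turn": [0, -0.1, 0]},
  {"grip": -1, "translation": [0, 0, -0.9], "turn": [0, 0, 0]},
])

```text
t: 20.17
position: [0.4708, 0.0595, 0.1778]
tcp_rot: [[0.994, -0.002, -0.106], [0.106, 0.001, 0.994], [-0.002, -1.0, 0.001]]
wrist_force: [0.4, -0.7, -2.9]
width: 0.151
```

>>> arm_command([
  {"grip": -1, "translation": [0, 0, -0.5], "turn": [0, 0, 0]},
  {"grip": -1, "translation": [0, 0, 0], "turn": [0, 0, 0]},
])

```text
t: 20.33
position: [0.4716, 0.0364, 0.1772]
tcp_rot: [[0.995, -0.004, -0.097], [0.097, -0.003, 0.995], [-0.004, -1.0, -0.002]]
wrist_force: [0.0, 0.2, -2.1]
width: 0.158
```

```bash
python3 go.py .4739 .0356 .15 5.7
```

```text
t 20.33 pos [0.4716 0.0364 0.1772] F [ 0.   0.2 -2.1] w 0.158
UNITS shift [ 0.08  0.9  -0.03] turn [ 0.02 -0.02 -0.04]
```

>>> arm_command([
  {"grip": -1, "translation": [0.08, 0.7, 0], "turn": [0, 0, -0.04]},
  {"grip": -1, "translation": [0, 0.7, 0], "turn": [0, 0, 0]},
  {"grip": -1, "translation": [0, 0, 0], "turn": [0, 0, 0]},
])

```text
t: 20.58
position: [0.4745, 0.0354, 0.1352]
tcp_rot: [[0.996, 0.003, -0.092], [0.092, -0.003, 0.996], [0.003, -1.0, -0.003]]
wrist_force: [-0.3, -0.3, -3.0]
width: 0.158
```

```bash
python3 go.py .4739 .0356 .125 5.7
python3 - <<'E'
from go import *
q=[0.5485,0.0430,0.0994]
s=get_state(); W=shot('wrist','f_w.png'); T=shot('top','f_t.png'); S=shot('side','f_s.png')
Rt=np.array(s['tcp_rot']); P=np.array(s['position'])
kw=lambda x,y,z: P+Rt@np.array([x,.0154-z,y-.0015])   # keeper pt -> world (keeper y = tool z)
pts={}
for n in('wrist','top','side'):
    f=lambda p:tuple(np.round(proj(n,p,s)[::-1],1))
    print(n,'pins top',[f(tw((-.075,y,.096),q)) for y in(.079,-.079)],'foot',[f(tw((-.075,y,.076),q)) for y in(.079,-.079)],'holes top',[f(kw(0,y,.01)) for y in(.079,-.079)],'ends',[f(kw(0,y,.01)) for y in(.093,-.093)])
def crop(im,r,c,h,w,k): return cv2.resize(im[r:r+h,c:c+w,::-1],(w*k,h*k),interpolation=cv2.INTER_CUBIC)
a=crop(W,40,230,200,200,2)     # 400x400
b=crop(T,225,225,66,100,4)      # 264x400
d=crop(S,170,310,75,100,4)  # 300x400... 
M=np.zeros((600,800,3),np.uint8); M[:400,:400]=a; M[:264,400:]=b; M[300:600,400:]=d
cv2.imwrite('pics/mos.png',M)
E
```

```text
t 20.58 pos [0.4745 0.0354 0.1352] F [-0.3 -0.3 -3. ] w 0.158
UNITS shift [-0.02  0.34  0.01] turn [ 0.03 -0.07  0.03]
wrist pins top [(np.float64(326.3), np.float64(111.2)), (np.float64(327.4), np.float64(310.6))] foot [(np.float64(326.1), np.float64(110.4)), (np.float64(327.2), np.float64(295.7))] holes top [(np.float64(328.8), np.float64(116.1)), (np.float64(328.0), np.float64(343.9))] ends [(np.float64(328.8), np.float64(89.5)), (np.float64(328.0), np.float64(359.3))]
top pins top [(np.float64(237.8), np.float64(257.5)), (np.float64(306.5), np.float64(252.1))] foot [(np.float64(239.2), np.float64(257.4)), (np.float64(306.6), np.float64(252.2))] holes top [(np.float64(236.0), np.float64(257.0)), (np.float64(307.1), np.float64(251.9))] ends [(np.float64(229.8), np.float64(257.4)), (np.float64(313.4), np.float64(251.5))]
side pins top [(np.float64(347.9), np.float64(230.4)), (np.float64(362.5), np.float64(188.3))] foot [(np.float64(347.6), np.float64(238.1)), (np.float64(362.1), np.float64(195.6))] holes top [(np.float64(347.9), np.float64(216.5)), (np.float64(363.2), np.float64(175.2))] ends [(np.float64(346.3), np.float64(220.7)), (np.float64(364.4), np.float64(172.0))]
```

Run:
```python
import cv2,numpy as np
W,T,S=[cv2.imread(f'pics/f_{k}.png') for k in'wts']
def crop(im,r,c,h,w,k): return cv2.resize(im[r:r+h,c:c+w],(w*k,h*k),interpolation=cv2.INTER_CUBIC)
M=np.zeros((600,800,3),np.uint8)
M[:480,:390]=crop(W,70,265,80,65,6)[:480,:390] if 0 else crop(W,75,295,80,65,6)
M[:280,400:800]=crop(T,235,222,56,80,5)[:280,:400] if 0 else crop(T,230,222,56,80,5)
M[290:600,400:800]=crop(S,165,315,62,80,5)
M[490:600,0:390]=crop(T,240,295,22,78,5)
cv2.imwrite('pics/mos2.png',M)
```

```text
(no output)
```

View pics/mos2.png

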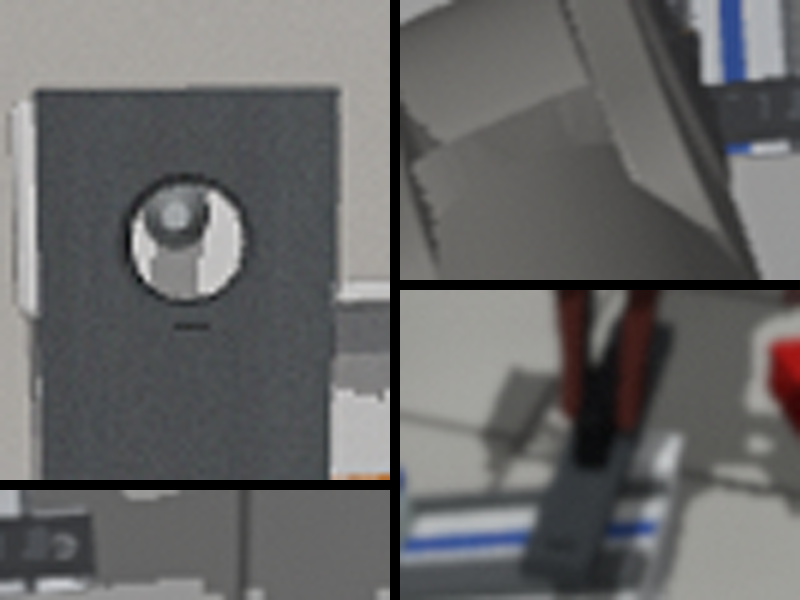

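The mosaic's wrist crop shows the pin through the hole. The pin tip is at about (row 110.8, col 324.3) and the hole centre at about (114.7, 326.3). I'll work out the offset from these.

Run:
```python
from go import *
s=get_state(); P=np.array(s['position']); Rt=np.array(s['tcp_rot']); print(P)
q=[0.5485,0.0430,0.0994]
h=ray('wrist',(114.7,326.3),P[2]-.0054,s); p=ray('wrist',(110.8,324.3),.096,s)
print('hole',h,'pin',p,'model pin',tw((-.075,.079,.096),q)); d=Rt.T@((p-h)*[1,1,0]); print('move hole->pin tool mm',d*1000)
# hole in tool frame
print('hole in tool mm',(Rt.T@(h-P))*1000)
# other end via top camera
h2=ray('top',(251,308),P[2]-.0054); print('hole2 top cam',h2,'pred',P+Rt@np.array([0,.0054,-.0805])); print('pin2 from wrist pin + tray yaw', p+.158*np.array([np.sin(q[2]),-np.cos(q[2]),0]))
print('yaw tool',np.degrees(np.arctan2(Rt[1,0],Rt[0,0])))
```

```text
[0.47697556 0.03650375 0.1384798 ]
hole [0.46832776 0.11427307 0.1330798 ] pin [0.46725792 0.11526709 0.096     ] model pin [0.46603053 0.11416732 0.096     ]
move hole->pin tool mm [-0.97204399 -0.01100125  1.089789  ]
hole in tool mm [-1.37294111  5.16794341 78.25228199]
hole2 top cam [ 0.48406101 -0.04676112  0.1330798 ] pred [ 0.48455543 -0.04365361  0.13330741]
pin2 from wrist pin + tray yaw [ 0.48293727 -0.041953    0.096     ]
yaw tool 5.371959895621096
```

Run:
```python
from go import *
s=get_state(); P2=np.array(s['position'])
P=np.array([.4745,.0354,.1352]); a=.0925; s0={'position':P,'tcp_rot':np.array([[.996,.003,-.092],[.092,-.003,.996],[.003,-1,-.003]])}
U,_,V=np.linalg.svd(s0['tcp_rot']); s0['tcp_rot']=U@V; Rt=s0['tcp_rot']
h=ray('wrist',(114.7,326.3),P[2]-.0054,s0); p=ray('wrist',(110.8,324.3),.096,s0)
ht=Rt.T@(h-P); print('hole',h,'pin',p,'hole tool',ht*1000)
_,G=goal([0,0,0],5.7); t=p-G@ht; print('TCP target xy',t[:2])
delta([t[0],t[1],.125],5.7)
s=get_state();print(s['t'],s['qd'].round(3) if hasattr(s['qd'],'round') else s['qd'])
```

```text
hole [0.46595186 0.11317984 0.1298    ] pin [0.46468601 0.1142354  0.096     ] hole tool [-1.37297571  5.15110021 78.25289081]
TCP target xy [0.47382426 0.03650579]
t 20.73 pos [0.477  0.0365 0.1385] F [ 0.5  0.6 -3. ] w 0.154
UNITS shift [-0.11  0.45  0.01] turn [ 0.03 -0.05  0.08]
20.7333 [ 0.003 -0.013 -0.001 -0.012  0.002 -0.001 -0.001]
```

>>> arm_command([
  {"grip": -1, "translation": [-0.1, 0.4, 0], "turn": [0.03, -0.05, 0.08]},
  {"grip": -1, "translation": [0, 0.1, 0], "turn": [0, 0, 0]},
  {"grip": -1, "translation": [0, 0, 0], "turn": [0, 0, 0]},
])

```text
t: 20.98
position: [0.4757, 0.0379, 0.125]
tcp_rot: [[0.995, 0.004, -0.101], [0.101, 0.001, 0.995], [0.004, -1.0, 0.001]]
wrist_force: [-0.1, 0.1, -2.2]
width: 0.158
```

```bash
python3 go.py .4738 .0365 .117 5.7
```

```text
t 20.98 pos [0.4757 0.0379 0.125 ] F [-0.1  0.1 -2.2] w 0.158
UNITS shift [-0.07  0.27 -0.04] turn [-0.01  0.02  0.04]
```

>>> arm_command([
  {"grip": -1, "translation": [-0.07, 0.2, -0.04], "turn": [0, 0, 0.04]},
  {"grip": -1, "translation": [-0.02, 0.03, 0], "turn": [0, 0, 0]},
])

```text
t: 21.15
position: [0.4734, 0.0367, 0.1181]
tcp_rot: [[0.995, 0.0, -0.102], [0.102, 0.001, 0.995], [0.0, -1.0, 0.001]]
wrist_force: [-0.8, -0.6, -2.1]
width: 0.159
```

```bash
cat > pin.py <<'E'
from go import *
# find hole in wrist view: bright blob surrounded by dark plate; report hole & pin centres -> correction
s=get_state(); im=shot('wrist','pin.png'); g=cv2.cvtColor(im,cv2.COLOR_RGB2GRAY)
P=np.array(s['position']);Rt=np.array(s['tcp_rot'])
ht=np.array([-1.37,5.15,78.25])/1e3; r,c_=proj('wrist',P+Rt@ht,s)
pr,pc=proj('wrist',np.array([.4647,.1142,.096]),s)
print('pred hole',np.round((r,c_),1),'pred pin',np.round((pr,pc),1))
sub=g[int(r)-14:int(r)+15,int(c_)-14:int(c_)+15]; print('\n'.join(' '.join('%3d'%v for v in row) for row in sub[::1,::1]))
print(int(r)-14,int(c_)-14); delta([.4738,.0365,.112],5.7)
E
python3 pin.py
```

```text
pred hole [114.7 326.3] pred pin [114.2 327.2]
 81  79  78  73  70  83  78  81  79  79  81  78  78  78  76  76  78  81  78  79  82  78  70  82  77  74  78  83  76
 78  82  80  80  81  78  82  80  75  75  76  81  79  79  84  79  76  84  80  81  76  78  80  77  78  78  77  79  79
 81  75  80  81  79  78  74  81  80  76  75  79  75  80  82  81  82  82  84  79  81  80  74  79  79  77  82  75  83
 84  76  80  80  80  81  83  78  81  76  78  75  77  74  79  77  78  78  83  76  83  83  78  83  76  78  80  77  82
 79  81  79  81  78  78  83  80  78  76  56  45  47  40  33  50  45  69  75  77  80  79  75  78  74  80  77  77  75
 80  85  80  78  79  80  78  77  55  37  67  65 101  98  99 102  85  47  42  64  74  78  77  77  82  77  81  83  78
 80  76  79  78  81  80  78  51  42  98 150 147 204 200 203 203 175 116 104  69  51  65  74  76  78  79  80  79  81
 78  83  81  77  80  69  40  66 115 206 204 199 169 156 137 140 135 171 203 156  74  46  71  78  80  78  77  82  80
 79  81  83  78  78  52  43 148 203 200 196 147 118  60  66  67  64  64 135 203 156  71  48  78  78  79  79  75  80
 78  78  
[... 1736 characters left out ...]
79  83  81  82  73  74  72  64  46  83 111 113 131 134 114  94  92  52  59  74  73  73  77  78  79  77  82  79
 81  83  78  82  81  80  76  75  71  77  66  55  59  51  48  50  65  65  80  81  80  78  76  79  78  74  82  81  84
 81  78  79  78  80  80  80  84  77  70  74  78  79  78  79  84  81  77  84  81  77  75  82  80  76  75  76  78  79
 77  81  84  79  79  76  78  80  80  79  78  80  80  79  78  79  80  78  77  81  78  73  77  79  77  83  78  78  78
 83  81  73  79  79  82  81  79  74  75  78  73  76  76  82  80  78  78  76  81  78  79  75  77  76  81  79  83  78
100 312
t 21.2 pos [0.4735 0.037  0.1183] F [-0.3 -0.2 -3.2] w 0.159
UNITS shift [ 0.01  0.21 -0.02] turn [-0.01  0.03  0.01]
```

Predicted and observed hole and pin agree to about 0.5 px. Lowering in small steps.

>>> arm_command([
  {"grip": -1, "translation": [0.01, 0.2, -0.01], "turn": [0, 0, 0]},
  {"grip": -1, "translation": [0, 0.1, 0], "turn": [0, 0, 0]},
])

```text
t: 21.37
position: [0.4745, 0.0367, 0.1093]
tcp_rot: [[0.995, 0.002, -0.102], [0.102, 0.001, 0.995], [0.002, -1.0, 0.001]]
wrist_force: [0.5, 0.4, -3.1]
width: 0.156
```

```bash
python3 go.py .4738 .0366 .104 5.7
```

```text
t 21.37 pos [0.4745 0.0367 0.1093] F [ 0.5  0.4 -3.1] w 0.156
UNITS shift [-0.02  0.18 -0.  ] turn [-0.01  0.02  0.02]
```

>>> arm_command([
  {"grip": -1, "translation": [-0.02, 0.15, 0], "turn": [0, 0.02, 0.02]},
  {"grip": -1, "translation": [0, 0.05, 0], "turn": [0, 0, 0]},
])

```text
t: 21.53
position: [0.4738, 0.0366, 0.1024]
tcp_rot: [[0.995, -0.0, -0.099], [0.099, 0.001, 0.995], [-0.0, -1.0, 0.001]]
wrist_force: [0.1, -0.3, -2.1]
width: 0.161
```

>>> arm_command([
  {"grip": -1, "translation": [0, 0.15, 0], "turn": [0, 0, 0]},
])

```text
t: 21.62
position: [0.4741, 0.0366, 0.0979]
tcp_rot: [[0.995, 0.0, -0.099], [0.099, 0.001, 0.995], [0.0, -1.0, 0.001]]
wrist_force: [-0.0, -0.1, -2.6]
width: 0.159
```

```bash
python3 go.py .4738 .0366 .0914 5.7
```

```text
t 21.62 pos [0.4741 0.0366 0.0979] F [-0.  -0.1 -2.6] w 0.159
UNITS shift [-0.01  0.22  0.  ] turn [-0.01 -0.    0.  ]
```

Both holes are over their pins with no contact force. Finishing the lowering.

>>> arm_command([
  {"grip": -1, "translation": [0, 0.12, 0], "turn": [0, 0, 0]},
])

```text
t: 21.7
position: [0.474, 0.0366, 0.0937]
tcp_rot: [[0.995, 0.0, -0.099], [0.099, 0.001, 0.995], [0.0, -1.0, 0.001]]
wrist_force: [0.3, 0.5, -2.5]
width: 0.159
```

>>> arm_command([
  {"grip": -1, "translation": [0, 0.08, 0], "turn": [0, 0, 0]},
])

```text
t: 21.78
position: [0.4741, 0.0366, 0.091]
tcp_rot: [[0.995, 0.0, -0.099], [0.099, 0.001, 0.995], [0.0, -1.0, 0.001]]
wrist_force: [-10.1, -2.5, 37.5]
width: 0.159
```

>>> arm_command([
  {"grip": -1, "translation": [0, 0.06, 0], "turn": [0, 0, 0]},
])

```text
t: 21.87
position: [0.4741, 0.0366, 0.0908]
tcp_rot: [[0.995, -0.001, -0.099], [0.099, -0.001, 0.995], [-0.001, -1.0, -0.001]]
wrist_force: [-13.7, -1.6, 42.0]
width: 0.155
```

```bash
python3 go.py .4738 .0366 .0914 5.7
```

```text
t 21.87 pos [0.4741 0.0366 0.0908] F [-13.7  -1.6  42. ] w 0.155
UNITS shift [-0.01 -0.02  0.  ] turn [ 0.01 -0.   -0.01]
```

Firm contact at TCP height 0.091, which is the seated height. I'll ease off, let go and rise.

>>> arm_command([
  {"grip": -1, "translation": [0, -0.03, 0], "turn": [0, 0, 0]},
  {"grip": 0, "translation": [0, 0, 0], "turn": [0, 0, 0]},
  {"grip": 0, "translation": [0, 0, 0], "turn": [0, 0, 0]},
  {"grip": 0, "translation": [0, 0, 0], "turn": [0, 0, 0]},
  {"grip": 0, "translation": [0, 0, 0], "turn": [0, 0, 0]},
])

```text
t: 22.28
position: [0.4758, 0.0372, 0.0929]
tcp_rot: [[0.995, 0.003, -0.099], [0.099, -0.001, 0.995], [0.002, -1.0, -0.002]]
wrist_force: [-0.3, -0.5, -0.7]
width: 0.417
```

>>> arm_command([
  {"grip": 0, "translation": [0, -0.3, 0], "turn": [0, 0, 0]},
  {"grip": 0, "translation": [0, -0.8, 0], "turn": [0, 0, 0]},
  {"grip": 0, "translation": [0, -1, 0], "turn": [0, 0, 0]},
  {"grip": 0, "translation": [0, -0.5, 0], "turn": [0, 0, 0]},
  {"grip": 0, "translation": [0, 0, 0], "turn": [0, 0, 0]},
])

```text
t: 22.7
position: [0.4742, 0.0377, 0.1741]
tcp_rot: [[0.995, -0.002, -0.1], [0.1, 0.0, 0.995], [-0.002, -1.0, 0.0]]
wrist_force: [-0.0, -0.9, 0.4]
width: 0.498
```

Run:
```python
from go import *
s=get_state(); im=shot('wrist','end.png'); print(s['t'],s['position'],s['wrist_force'])
q=[0.5475,0.0435,0.0994]
for n in('keeper','tin_blue','tin_orange'):
    for cm in('wrist','side'):
        if cm=='side': imaging.get_image('side')
        else: imaging.get_image('wrist')
        for d in spotter.trace(cm,n)[:3]:
            pts=np.argwhere(d['pixels']); 
            P=np.array([ray(cm,p,.086,s)[:2] for p in pts]).astype(np.float32)*1000; c_,sz,a=cv2.minAreaRect(P); a=a if sz[0]>sz[1] else a+90
            print(n,cm,round(d['conf'],2),np.round(d['position']),len(pts), (np.round(c_,1),np.round(sz,1),round(a%180,1)) if n=='keeper' else '')
print('seat',tw((-.075,0,.076),q), 'pins px',[np.round(proj('wrist',tw((-.075,y,.09),q),s)) for y in(.079,-.079)])
g=cv2.cvtColor(im,cv2.COLOR_RGB2GRAY)
for y in(.079,-.079):
    r,c_=map(int,proj('wrist',tw((-.075,y,.09),q),s))
    if 12<r<388: print('\n'.join(' '.join('%3d'%v for v in row[::1]) for row in g[r-12:r+13,c_-12:c_+13])); print()
```

```text
22.7 [0.4742006  0.03769692 0.17409952] [-0.00751162 -0.94030481  0.3903319 ]
keeper wrist 0.61 [188. 329.] 6089 (array([473.1,  35.5]), array([ 29.5, 185.6]), 95.6)
keeper wrist 0.37 [182. 392.] 15790 (array([540.6,  45.6]), array([174.8, 177.9]), 95.9)
keeper wrist 0.22 [185. 395.] 14780 (array([540.3,  51.1]), array([174.6, 126.2]), 5.5)
keeper side 0.77 [218. 357.] 761 (array([474.3,  38.4]), array([ 30.8, 200.4]), 96.0)
keeper side 0.28 [318. 193.] 224 (array([637.9, 405.1]), array([15.4, 54.1]), 167.6)
tin_blue wrist 0.95 [228. 448.] 2678 
tin_blue wrist 0.83 [362. 281.] 1110 
tin_blue wrist 0.38 [186. 400.] 14683 
tin_blue side 0.94 [211. 303.] 472 
tin_blue side 0.73 [187. 401.] 459 
tin_blue side 0.67 [167. 444.] 436 
tin_orange wrist 0.91 [154. 460.] 2873 
tin_orange side 0.95 [229. 296.] 533 
seat [0.47287021 0.03605727 0.076     ] pins px [array([112., 326.]), array([282., 326.])]
 80  78  71  81  81  80  80  76  74  79  75  81  78  78  78  75  79  80  81  79  78  82  76  82  83
 78  78  76  79  79  80  78  80  79  77  76  77  80  81  80  77  83  78  76  76  73  80  83  7
[... 4106 characters left out ...]

 77  74  73  75  76  77  77  73  71  76  80  71  72  72  75  73  75  76  79  74  73  75  77  82  77
 75  73  76  76  77  79  79  79  75  79  78  73  78  76  82  76  79  77  80  80  77  78  82  76  78
 78  74  76  75  74  80  78  78  75  79  76  71  78  75  74  76  74  79  85  74  75  82  79  80  78
 74  71  73  77  75  74  78  78  77  75  74  76  75  76  79  73  79  78  72  75  74  76  83  78  79
 90  89  90  85  91  83  78  80  76  81  83  81  75  81  79  80  78  81  83  76  75  76  81  78  82
153 149 149 149 153 104 101 102 107 105 106 103  96  95  98  95  98  98  99  94  97  99  98  98  90
162 160 167 165 167 106 110 108 111 111 108 111 114 108 106 109 110 112 111 111 110 112 110 109 106
```

Both pins stand up through the holes. The keeper measures (473, 35.5) mm at 95.6°, against a seat of (473, 36) at 95.7°, and its apparent size fits the seated height. Handing in.

```bash
python3 -c "
from plant import robot,get_state
print(robot.close_job(), get_state()['t'])"
```

```text
the job is handed in; nothing more can be done
the job is handed in; nothing more can be done
```

The job is done and handed in at about 23 s. Both tins are home in their own lanes, and the keeper bar is on its pins and released. `close_job` gave no verdict.

- **Tins:** Each tin was laid in its lane, slid under the rail and pressed against its stop, with about 16 N of contact for blue and 14 N for orange. The last picture I viewed of them shows both upper ends level and both tins against their stops. After the keeper went on I did not measure them again; the detector still reported both in place.
- **Keeper:** It came down over both pins with no force until firm contact at the seated height. After release, both pins show through the holes. It measured (473, 35.5) mm at 95.6°, against a seat of (473, 36) mm at 95.7°.
- **Not to plan:**
  - The first grasp of the blue tin closed above its lid, because the fingertips reach about 20 mm less far than stated. I redid it lower.
  - The orange tin was regripped once because the first hold was shallow.
  - Pressing the keeper down peaked at about 42 N at the wrist, through the held bar. That is below the 120 N wrist limit, but above the 40 N figure if that limit also counts force through a held part.
- **Bystanders:** I never moved to or touched the tumbler, pot, comb, hair clip or the red and yellow tins. I did not check their positions separately at the end.

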